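# Set the dip probe over a toppled sample cell with the coaxial coarse and fine drive

### The arm

A 6-joint arm with a two-finger parallel gripper is mounted at the origin on a cart in front of the work surface, level with it; the furniture and walls round the work are solid. World frame = base frame: x ahead of the robot, y to its left, z up, the work surface at z = 0. Lengths are in mm, angles in rad, forces in N, time in s.
With the tool pointing down it reaches from about 350 to 725 mm from the base axis. Payload 6 kg.
Tool frame: the origin (TCP) lies midway between the tips of the shut fingers; the grasp point (between the pads) lies 19 mm behind it; z points along the fingers, y is the line along which they close (so a half turn about z gives the same grasp; the last joint's range is limited). The gripper opens to 85 mm and grips with 20 to 120 N. Pads are 22 mm wide; open, the fingers measure 114 mm over their backs; the gripper's body (76 mm by 85 mm) begins 54 mm behind the grasp point. The pads swing forward as they close: fully open they stand 13 mm farther back than shut.
Start: joints at [1.496, 0.04, 0.085, 0, -1.615, -0.334], TCP at [238.477, 550.547, 231.261] pointing down, gripper open.
Joint ranges: [-2.56, 2.56], [-1.29, 2.01], [-1.08, 1.49], [-3.29, 1.98], [-2.81, -0.18], [-2.99, 2.99]. Speed limits (rad/s): [2.57, 2.57, 3.01, 3.14, 3.14, 3.14].

### API

Orientations are given as a unit quaternion [w, x, y, z].
In Python, from plant import bot gives the robot as it stands.
- The arm moves only by the shell command python3 -m creep 'ROWS' [FORCE]. ROWS is JSON, one flat list of numbers, 7 for each row, row after row: the turn, a rotation vector about the tool's x, y, z in units of 10 degrees (1.0 is 10 degrees), then the shift along the tool's x, y, z in units of 50 mm (1.0 is 50 mm), then the finger opening in mm, from 0 to 85.4. A call has exactly 8 rows; each row is the pose to reach, as a shift and turn from the pose commanded when the call began, along the tool's axes at that moment; what a row does not reach only later rows make up. A row lasts 1/8 s, in which the tool goes at most 62.5 mm and 10.7 degrees, less where a joint would pass 70% of its speed; a pose out of reach is approached as far as the arm can. A call with a gripper value outside its range is refused whole. The fingers move at their own pace and stop on an object; FORCE is the grip in N (left out, the last holds). Time passes only in rows, so rows that repeat a pose let the fingers close, or fill a call up. It gives the time, the measured TCP pose, the force, the opening and the grip force at its end, in the units of the state.
- bot.state(): the state, without advancing time (a new reading comes with each control period).
- bot.capture(name): name is "side" or "top" or "wrist"; returns a dict with "color" (420x560x3 uint8, red, green, blue), "camera_matrix" (3x3 intrinsics, pixels), "k1" (the pictures are not rectified: a ray, as slopes to the right and down, at radius r is drawn at 1 + k1 r^2 times it, then the intrinsics apply), "R" (3x3) and "t" (3): a world point X has camera coordinates R X + t. Camera axes: x right, y down, z forward; pixel columns grow to the right and rows downward; lengths in mm; the calibration is good to about 2 mm. A picture is of the moment at which its call begins. There is no depth.
- bot.job_done(): hands the job in; it is judged then, once.
The state is a dict: "clock": time; "joint_pos": joint angles; "qvel": joint speeds; "tau": joint torques, N m; "tcp_pos": TCP position; "orientation": TCP orientation; "ft_force": force on the tool from outside, world axes, zero at the start; "torque": the same for the moment, N m; "gripper_width": finger opening in mm; "grip_force": force on a finger pad.
Only numpy, scipy, OpenCV 4.12 (cv2) and the standard library are available. Lean on these libraries where they do the work, as an engineer would, in place of code of your own. Each camera call takes 0.05 s, during which the arm holds its last target. There are 200 camera calls.

### The job

One of the white square sample cells in the lane has toppled: stand it upright on the probe stand's base plate, in the engraved square straight beneath the probe, leaving the other cells standing where they are and upsetting no bottle. Then lower the probe into it with the large coarse knob until the probe's round cover hovers about 8 mm above the cell's rim, and only then use the small fine knob on top to bring the cover down to about 3 mm above the rim. Work the probe by its knobs alone, without pushing on the probe, its arm or carriage, and never let probe or cover touch the cell.

Things in the scene. Friction and masses are not known exactly. Their poses are not given: they have to be found in the camera images.
- cell: The toppled cell: white plastic square sample cell, open at the top, 30 x 30 mm outside, 62 mm tall, wall 2.5 mm, 35 to 65 g. Origin at its centre; z from closed bottom to open mouth. Starts lying flat on one side on the lane's floor (origin 19 mm above the bench), across the lane, mouth pointing away from the robot within about 20 degrees, in any of the row's four places.
- cell_rim (a point): Centre of the toppled cell's mouth, in the plane of its rim (31 mm from the cell's origin, along the cell's z axis; same axes as the cell).
- neighbour_1: One of the three cells still standing in the lane, same kind and size as the toppled one (30 x 30 x 62 mm, 45 g; origin at its centre, 35 mm above the bench, z up). The row's four places are about 78 mm apart centre to centre. To be left standing.
- neighbour_2: One of the three cells still standing in the lane, same kind and size as the toppled one (30 x 30 x 62 mm, 45 g; origin at its centre, 35 mm above the bench, z up). The row's four places are about 78 mm apart centre to centre. To be left standing.
- neighbour_3: One of the three cells still standing in the lane, same kind and size as the toppled one (30 x 30 x 62 mm, 45 g; origin at its centre, 35 mm above the bench, z up). The row's four places are about 78 mm apart centre to centre. To be left standing.
- lane: Low grey plastic channel lying on the bench to the right, fixed: 88 mm wide (its x), 320 mm long (its y), floor 4 mm thick, lips 3 mm thick and 11 mm high all round. Origin: centre of its underside. The row of cells runs along its y axis.
- station (a point): Centre of a 37 mm engraved square on the stand's grey base plate, on its top face (12 mm above the bench), straight below the probe; fixed. Its x axis points to the column, whose axis is 100 mm away. The plate reaches 50 mm to -x and 60 mm to either side.
- cover_under (a point): Centre of the underside of the probe's round black cover (34 mm diameter, 3 mm thick), level above the station. A 6 mm steel rod runs 18 mm down from it; a 17 mm black body rises 44 mm above it, in a 25 mm clamp on a 12 mm wide arm that comes forward from the column. At the start the cover is 117 to 126 mm above the bench: 43 to 52 mm above the rim of a cell on the plate.
- carriage: Block 40 mm wide and 46 mm tall that runs up and down the front of the column and carries arm, clamp and probe as one piece. Origin at the block's centre, 70 mm from the probe's axis towards the column. Moves only vertically, driven by the knobs; not to be pushed by hand.
- probe: The probe with its splash cover, part of the carriage; origin as cover_under.
- coarse_grip (a point): On the knobs' common vertical axis at half height of the coarse knob: large black knurled outer knob on top of the column, 52 mm diameter, 20 mm tall, centre 217 mm and top face 227 mm above the bench; under it a gear head of 44 mm diameter. The knob sinks by 2 mm per radian of the fine knob (this point stays).
- fine_grip (a point): On the same axis at half height of the fine knob: small bright metal inner knob above the coarse one, 25 mm diameter, 24 mm tall, centre 242 mm and top 254 mm above the bench, its underside 3 mm above the coarse knob. It turns in place.
- coarse_knob (a joint): Angle of the coarse knob, rad; grows when the knob is turned clockwise as seen from above, which lowers the probe by 16 mm per radian (anticlockwise raises it). Range -0.5 to 3.5, starts at -0.1 to 0.4; friction about 0.08 N m, stays where it is left.
- fine_knob (a joint): Angle of the fine knob, rad; grows clockwise as seen from above, which lowers the probe by 2 mm per radian. Independent of the coarse knob. Range -0.4 to 4.6, starts at 0 to 0.2; friction about 0.04 N m, stays where it is left.
- dropper_bottle_1: A bystander: standing glass dropper bottle, 36 mm diameter, 97 mm tall with its teat (amber, black teat, left of the probe stand), loose. Origin: centre of its underside, z up.
- dropper_bottle_2: A bystander: standing glass dropper bottle, 36 mm diameter, 97 mm tall with its teat (clear, red teat, at the back right of the probe stand), loose. Origin: centre of its underside, z up.
- dropper_bottle_3: A bystander: standing glass dropper bottle, 36 mm diameter, 97 mm tall with its teat (reddish, black teat and white collar, behind the lane's right end), loose. Origin: centre of its underside, z up.
Things that resemble listed ones, but are neither listed nor needed, are in the scene too. What is shaped like the cell but brown or green is not meant.

How it is judged (in metres and radians):
On the way, in this order (a step that is already met when the one before it is completed fails the run):
1. the toppled cell stands upright on the base plate beneath the probe, within 8 mm of its axis, and is let go (angle between cell_rim's own z axis and vertical below 0.09 rad and horizontal distance between cell_rim and cover_under below 0.008 m and z of cell_rim in the frame of station between 0.058 and 0.066 m and contact force between the fingers and cell below 0.05 N), for 0.3 s.
2. the coarse knob alone (the fine knob still below 0.4 rad) has brought the cover to 5 to 11 mm above the standing cell's rim (angle between cell_rim's own z axis and vertical below 0.09 rad and horizontal distance between cell_rim and cover_under below 0.008 m and z of cover_under in the frame of cell_rim between 0.005 and 0.011 m and value of joint fine_knob below 0.4 rad), for 0.3 s.
At the end, for the whole second after the job is handed in: The cell stands upright (within 5 degrees) on the plate, within 8 mm of the probe's axis, let go, at rest; the cover is 1.2 to 4.8 mm above its rim, the fine knob turned beyond 0.8 rad and both knobs still; the other three cells stand upright within 30 mm of their starts (all of step 1 and z of cover_under in the frame of cell_rim between 0.0012 and 0.0048 m and value of joint fine_knob above 0.8 rad and linear speed of cell below 0.01 m/s and velocity of joint coarse_knob between -0.05 and 0.05 rad/s and velocity of joint fine_knob between -0.05 and 0.05 rad/s and angle between each of neighbour_1, neighbour_2, neighbour_3's own z axis and vertical below 0.09 rad and distance of each of neighbour_1, neighbour_2, neighbour_3 from where it was at the start of the episode below 0.03 m); the robot touches nothing.
It fails at once if the probe or its cover touches the cell (over 1 N) (contact force between probe and cell above 1 N).
It fails at once if the robot pushes on the carriage, its arm or the probe with over 3 N (contact force between any of the fingers, the arm and carriage above 3 N).
It fails at once if a standing cell is knocked over (angle between any of neighbour_1, neighbour_2, neighbour_3's own z axis and vertical above 0.5 rad).
It fails at once if a dropper bottle is knocked over (angle between any of dropper_bottle_1, dropper_bottle_2, dropper_bottle_3's own z axis and vertical above 0.5 rad).
It also fails if it takes over 72 s, if anything falls off the work surface, if the arm or the gripper's body presses on something with over 40 N, if the wrist force passes 120 N, or if a joint passes its speed limit or range.

## Working session

There is one attempt and no reset: what is moved stays moved. The work goes in short steps, Python scripts to look and compute and a shell command to move; the robot and the scene stay as the last step left them, time stands still between calls to the robot, and variables do not carry over. Pictures are saved under pics/ and viewed, at most 10 in all, crops included, and the job is handed in when it is done.

```bash
mkdir -p pics; ls; python3 - <<'E'
from plant import bot
import cv2,numpy as np,pickle
d={}
for n in("side","top"):
    c=bot.capture(n); d[n]=c; cv2.imwrite(f"pics/{n}0.png",c["color"][:,:,::-1])
    print(n,c["camera_matrix"],c["k1"],c["R"],c["t"])
pickle.dump(d,open("caps0.pkl","wb"))
print(bot.state())
E
```

```text
pics
side [[464.45659579   0.         279.25334819]
 [  0.         464.45659579 212.58341201]
 [  0.           0.           1.        ]] -0.04564870233305104 [[ 0.89048128 -0.45450178  0.0217076 ]
 [-0.14488373 -0.32844086 -0.9333463 ]
 [ 0.43133722  0.82798233 -0.35832034]] [-546.14906734  218.45567296  912.14691386]
top [[525.94308099   0.         278.26001826]
 [  0.         525.94308099 210.00828771]
 [  0.           0.           1.        ]] -0.06741459505803069 [[-0.00212842 -0.99994433  0.01033475]
 [-0.99793391  0.00146028 -0.06423228]
 [ 0.06421362 -0.01045011 -0.99788146]] [ -52.76497814  584.34376791 1368.74890701]
{'clock': 0.1, 'joint_pos': array([ 1.49570009e+00,  4.07813394e-02,  8.38912186e-02, -4.32100093e-04,
       -1.61551142e+00, -3.33700652e-01]), 'qvel': array([-0.00059264, -0.0019943 ,  0.00160053,  0.00167866, -0.00127308,
        0.00037159]), 'tau': array([-4.26439627e-03, -3.69342613e+01,  3.48275328e+01,  6.95159733e+00,
       -4.60737632e-03,  1.64205684e-06]), 'tcp_pos': array([238.30932901, 550.31028398, 230.3465813 ]), 'orientation': array([ 8.23738166e-04,  9.79184851e-01, -2.02968807e-01, -1.10550015e-04]), 'ft_force': array([ 0.12604338,  0.94244064, -0.31920584]), 'torque': array([-0.01069791,  0.01195756,  0.03364341]), 'grip_force': 0.0, 'gripper_width': 85.33498232559633}
```

View pics/side0.png

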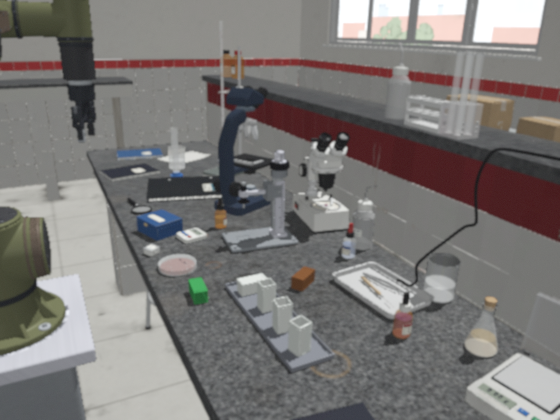

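View pics/top0.png

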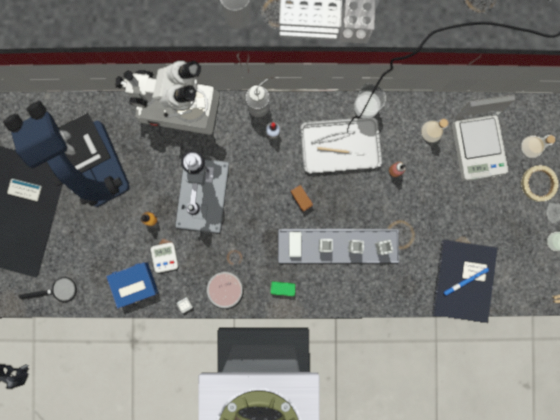

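The side view shows the arm at the upper left, the probe stand at (275,200), and the lane at (230-330, 285-360). In the top view the lane is at (278-398, 230-263).

Candidates in the top view:
- White lying box at (295,244), at the left end of the lane.
- Standing cells at (326,245), (357,246) and (386,247).
- Green block at (283,289), brown block at (302,200), and a small white block at (184,305). These are decoys.

I choose (295,244) and will check it in one close crop.

```bash
cat > h.py <<'E'
import numpy as np,cv2,pickle
def ray(c,px):
    K=np.array(c["camera_matrix"]);k=c["k1"]
    px=np.atleast_2d(np.array(px,float))
    u=cv2.undistortPoints(px.reshape(-1,1,2),K,np.array([k,0,0,0,0.])).reshape(-1,2)
    R=np.array(c["R"]);o=-R.T@np.array(c["t"])
    return o,np.c_[u,np.ones(len(u))]@R
def plane(c,px,z):
    o,d=ray(c,px); return o+d*((z-o[2])/d[:,2])[:,None]
def proj(c,X):
    K=np.array(c["camera_matrix"]);R=np.array(c["R"])
    X=np.atleast_2d(np.array(X,float))
    return cv2.projectPoints(X,cv2.Rodrigues(R)[0],np.array(c["t"]),K,np.array([c["k1"],0,0,0,0.]))[0].reshape(-1,2)
def tri(c1,p1,c2,p2):
    o1,d1=ray(c1,p1);o2,d2=ray(c2,p2);d1=d1[0]/np.linalg.norm(d1);d2=d2[0]/np.linalg.norm(d2)
    s=np.linalg.lstsq(np.c_[d1,-d2],o2-o1,rcond=None)[0]
    a=o1+s[0]*d1;b=o2+s[1]*d2
    return (a+b)/2,np.linalg.norm(a-b)
E
python3 - <<'E'
from h import *
d=pickle.load(open("caps0.pkl","rb"));t=d["top"];s=d["side"]
a=cv2.resize(t["color"][140:270,170:400],None,fx=3.4,fy=3.4,interpolation=cv2.INTER_CUBIC)
b=cv2.resize(s["color"][145:365,215:345],None,fx=1,fy=1)
cv2.imwrite("pics/crop1.png",a[:,:,::-1])
b=cv2.resize(s["color"][145:365,200:400],None,fx=2.7,fy=2.7,interpolation=cv2.INTER_CUBIC)
cv2.imwrite("pics/crop2.png",b[:,:,::-1])
hsv=cv2.cvtColor(t["color"],cv2.COLOR_RGB2HSV)
m=((hsv[:,:,2]>170)&(hsv[:,:,1]<60)).astype(np.uint8); m[:225]=0;m[268:]=0;m[:,:275]=0;m[:,400:]=0
n,l,st,ce=cv2.connectedComponentsWithStats(m)
for i in range(1,n):
    if st[i,4]>15:
        r=cv2.minAreaRect(np.argwhere(l==i)[:,::-1].astype(np.float32)); print(st[i],ce[i],r, plane(t,ce[i],34),plane(t,ce[i],66))
print("column/probe", plane(t,[193,160],254),plane(t,[193,208],170))
print("lane corners",plane(t,[[278,230],[398,229],[398,263],[279,263]],11))
print("base",plane(t,[[187,157],[228,160],[220,232],[177,228]],12))
E
```

```text
[280 230  37  31 576] [293.125      243.31076389] ((298.0, 245.0), (30.0, 36.0), 90.0) [[496.42320582 -92.14272407  34.        ]] [[496.39304084 -90.9086517   66.        ]]
[320 235  14  17 135] [326.3037037  242.91111111] ((326.5, 243.0), (16.0, 13.0), 90.0) [[ 497.23525974 -178.60540601   34.        ]] [[ 497.18612608 -175.35166152   66.        ]]
[351 238  14  15 102] [357.50980392 244.98039216] ((357.5, 245.0), (14.0, 13.0), 90.0) [[ 491.59076882 -260.15246222   34.        ]] [[ 491.67348419 -254.99386914   66.        ]]
[379 239  15  15  98] [386.14285714 245.93877551] ((386.15386962890625, 246.2692413330078), (13.532013893127441, 13.139781951904297), 78.69007110595703) [[ 488.80868872 -335.32569104   34.        ]] [[ 488.95639039 -328.4111349    66.        ]]
column/probe [[679.95777723 136.51512787 254.        ]] [[579.56158539 148.29130522 170.        ]]
lane corners [[ 531.72365611  -53.09750003   11.        ]
 [ 533.60593981 -372.76664712   11.        ]
 [ 443.3553805  -371.44040839   11.        ]
 [ 444.64048759  -55.55343086   11.        ]]
base [[726.98917715 189.66740324  12.        ]
 [718.65314931  79.98436094  12.        ]
 [526.65029614 100.31282445  12.        ]
 [537.35583912 214.35439456  12.        ]]
```

View pics/crop1.png

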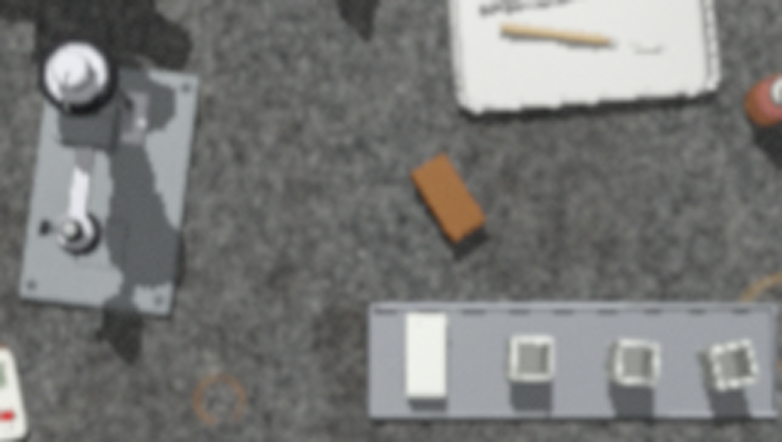

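View pics/crop2.png

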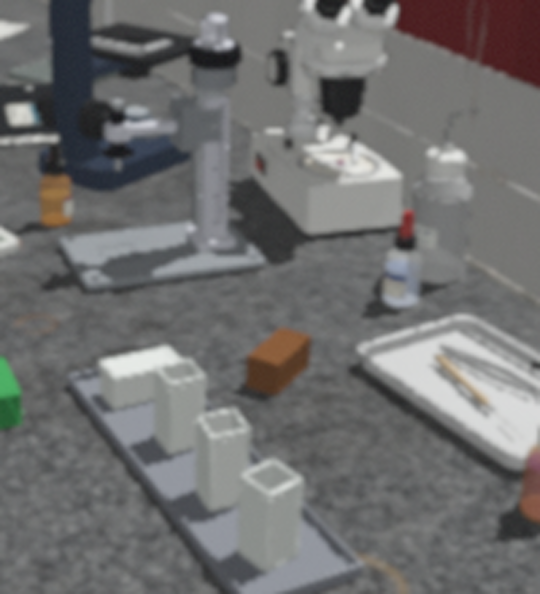

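The crops confirm it. The white cell lies along world x at the lane's left end, about (289-301, 232-257) in the top view, with no open mouth visible from above. The three standing cells show square mouths. The stand's knob is at about (193,161) and the probe at about (192,208).

```bash
cat >> h.py <<'E'
from scipy.spatial.transform import Rotation as Ro
def pose(az,p):  # azimuth, tilt forward from down (deg)
    a,p=np.radians([az,p]);z=np.array([np.sin(p)*np.cos(a),np.sin(p)*np.sin(a),-np.cos(p)])
    y=np.array([np.sin(a),-np.cos(a),0]);return np.c_[np.cross(y,z),y,z]
def cur():
    from plant import bot
    s=bot.state();q=s["orientation"];return s,np.array(s["tcp_pos"]),Ro.from_quat([q[1],q[2],q[3],q[0]]).as_matrix()
def go(xyz,az,p,pt=0):
    "row to bring the point pt mm behind the TCP to xyz"
    s,t,R=cur();Rt=pose(az,p);X=np.array(xyz)-pt*Rt[:,2]*-1
    rv=Ro.from_matrix(R.T@Rt).as_rotvec(degrees=True)/10
    print("row",np.round(rv,3),np.round(R.T@(X-t)/50,3),"| at",t.round(1),"t",s["clock"],"q",np.round(s["joint_pos"],2))
E
python3 - <<'E'
from h import *
d=pickle.load(open("caps0.pkl","rb"));t=d["top"]
f=lambda x,y:[170+x/3.4-.35,140+y/3.4-.35]
print("cell",plane(t,[f(405,313),f(447,313),f(447,398),f(405,398)],34))
print("coarse knob",plane(t,f(77,76),227),"fine",plane(t,f(77,69),254))
e=plane(t,[f(22,298),f(168,316),f(197,77)],12);print(e)
u=(e[2]-e[1])/np.linalg.norm(e[2]-e[1]);m=(e[0]+e[1])/2
print("station",m+50*u,"column",m+150*u,"az",np.degrees(np.arctan2(u[1],u[0])))
print("probe top",plane(t,f(74,229),165))
go([495,-97,170],0,0)
E
```

```text
cell [[ 526.61659426  -80.9032384    34.        ]
 [ 526.55005724 -113.09520856   34.        ]
 [ 461.60821246 -112.80033651   34.        ]
 [ 461.69681089  -80.6931005    34.        ]]
coarse knob [[679.73747542 142.18622849 227.        ]] fine [[680.08626552 138.07030209 254.        ]]
[[539.2195743  216.70796283  12.        ]
 [525.09073671 102.78849068  12.        ]
 [712.46797276  81.04333643  12.        ]]
station [581.82182774 153.98440255  12.        ] column [681.1551722  142.45675414  12.        ] az -6.619572480117704
probe top [[582.26973193 152.82288504 165.        ]]
row [ 1.000e-02  1.000e-03 -2.342e+00] [9.857 9.837 1.224] | at [238.3 550.3 230.3] t 0.1 q [ 1.5   0.04  0.08 -0.   -1.62 -0.33]
```

```bash
python3 -m creep '[0,0,-0.3,1.1,1.1,0,85, 0,0,-0.6,2,2,0,85, 0,0,-0.9,3,3,0,85, 0,0,-1.2,4,4,0,85, 0,0,-1.5,5,5,0,85, 0,0,-1.8,6,6,0,85, 0,0,-2.1,7,7,0,85, 0,0,-2.34,8,8,0,85]'; python3 - <<'E'
from h import *
go([470,-97,190],0,0)
E
```

```text
clock: 1.1
tcp_pos: [422.5, 83.7, 231.3]
orientation: [-0.0, 1.0, 0.001, 0.0]
ft_force: [1.0, 0.8, 0.3]
gripper_width: 84.8
grip_force: 0.0
row [-0.003 -0.002  0.011] [0.943 3.616 0.824] | at [422.5  83.7 231.3] t 1.1 q [ 0.67 -0.43 -0.32 -0.   -1.68  0.9 ]
```

```bash
python3 -m creep '[0,0,0,0.3,1,0.3,85, 0,0,0,0.6,2,0.6,85, 0,0,0,0.9,3,0.8,85, 0,0,0,0.94,3.62,0.82,85, 0,0,0,0.94,3.62,0.82,85, 0,0,0,0.94,3.62,0.82,85, 0,0,0,0.94,3.62,0.82,85, 0,0,0,0.94,3.62,0.82,85]'; python3 - <<'E'
from h import *
from plant import bot
go([470,-97,190],0,0)
c=bot.capture("wrist");pickle.dump(c,open("w1.pkl","wb"));cv2.imwrite("pics/w1.png",c["color"][:,:,::-1])
t=np.array(c["t"]);R=np.array(c["R"]);print(-R.T@t,R[2])
E
```

```text
clock: 2.1
tcp_pos: [469.4, -94.7, 190.5]
orientation: [-0.0, 1.0, 0.001, 0.0]
ft_force: [0.4, -0.0, -0.0]
gripper_width: 84.9
grip_force: 0.0
row [-0.    -0.002  0.006] [0.013 0.047 0.01 ] | at [469.4 -94.7 190.5] t 2.1 q [ 0.22 -0.29 -0.29  0.   -1.57  1.35]
[544.69805879 -94.15951343 333.84255074] [-0.29752208 -0.00143097 -0.95471387]
```

View pics/w1.png

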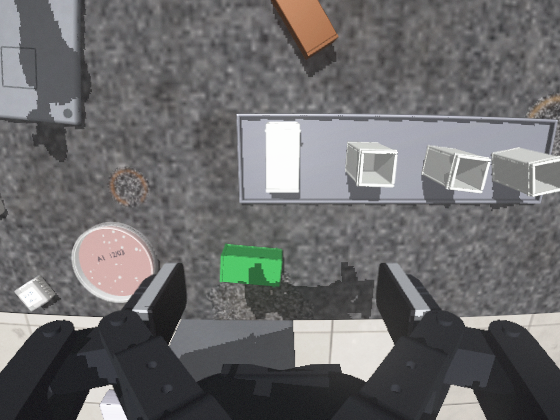

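The wrist view shows the lying cell at (266-299, 123-193), almost square to the lane. The standing cells are at (371,163), (457,168) and (530,172), and the green block is at (251,264).

```bash
python3 - <<'E'
from h import *
c=pickle.load(open("w1.pkl","rb"))
m=(c["color"].min(2)>225).astype(np.uint8);m[:,:255]=0;m[:,320:]=0;m[:110]=0;m[210:]=0
cs=max(cv2.findContours(m,0,2)[0],key=cv2.contourArea)
r=cv2.minAreaRect(cs);b=plane(c,cv2.boxPoints(r),34);print(r,b,b.mean(0))
go([497,-97,120],0,-25,19)
E
```

```text
((282.5, 156.5), (69.0, 35.0), 90.0) [[ 526.52404793  -80.50200962   34.        ]
 [ 526.57696941 -111.20887553   34.        ]
 [ 463.86392498 -112.29189076   34.        ]
 [ 463.81979952  -79.78004058   34.        ]] [495.19618546 -95.94570412  34.        ]
row [ 1.000e-03 -2.502e+00  5.000e-03] [0.392 0.045 1.754] | at [469.4 -94.8 190.5] t 2.15 q [ 0.22 -0.29 -0.29  0.   -1.57  1.35]
```

```bash
python3 - <<'E'
from h import *
go([503,-97,110],0,-20,19)
E
python3 -m creep '[0,-0.5,0,0.2,0.05,0.5,42, 0,-1,0,0.35,0.05,1,42, 0,-1.5,0,0.45,0.05,1.5,42, 0,-2,0,0.54,0.05,1.9,42, 0,-2,0,0.54,0.05,1.92,42, 0,-2,0,0.54,0.05,1.92,42, 0,-2,0,0.54,0.05,1.92,42, 0,-2,0,0.54,0.05,1.92,42]'
python3 - <<'E'
from h import *
go([503,-97,25],0,-20,19)
E
```

```text
row [ 1.000e-03 -2.002e+00  5.000e-03] [0.542 0.045 1.967] | at [469.4 -94.8 190.5] t 2.15 q [ 0.22 -0.29 -0.29  0.   -1.57  1.35]
clock: 3.15
tcp_pos: [496.5, -97.9, 95.8]
orientation: [-0.0, 0.985, -0.0, -0.172]
ft_force: [-0.3, 0.7, 0.1]
gripper_width: 42.1
grip_force: 0.0
row [-0.002 -0.018 -0.   ] [ 0.601 -0.017  1.669] | at [496.5 -97.9  95.8] t 3.15 q [ 0.16  0.13 -0.08 -0.06 -1.7   1.41]
```

```bash
python3 -m creep '[0,0,0,0.1,0,0.28,42, 0,0,0,0.2,-0.01,0.56,42, 0,0,0,0.3,-0.01,0.84,42, 0,0,0,0.4,-0.01,1.12,42, 0,0,0,0.5,-0.01,1.4,42, 0,0,0,0.55,-0.01,1.53,42, 0,0,0,0.6,-0.01,1.67,42, 0,0,0,0.6,-0.01,1.67,42]'; python3 - <<'E'
from h import *
from plant import bot
go([503,-97,25],0,-20,19)
c=bot.capture("wrist");pickle.dump(c,open("w2.pkl","wb"));cv2.imwrite("pics/w2.png",c["color"][:,:,::-1])
E
```

```text
clock: 4.15
tcp_pos: [496.2, -97.5, 5.7]
orientation: [0.0, 0.985, -0.0, -0.173]
ft_force: [-0.7, -0.9, -0.2]
gripper_width: 41.8
grip_force: 0.0
row [ 0.001 -0.003 -0.002] [-0.004 -0.01  -0.029] | at [496.2 -97.5   5.7] t 4.15 q [ 0.16  0.21 -0.17 -0.06 -1.54  1.42]
```

View pics/w2.png

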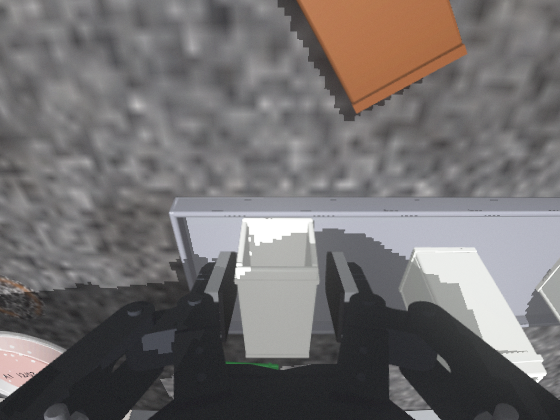

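The cell sits squarely between the pads at (277,290), its mouth facing away at (277,245). Next I close on it and lift.

```bash
python3 -m creep '[0,0,0,0,0,0,20, 0,0,0,0,0,0,20, 0,0,0,0,0,0,20, 0,0,0,0,0,0,20, 0,0,0,-0.05,0,-0.15,20, 0,0,0,-0.2,0,-0.6,20, 0,0,0,-0.5,0,-1.4,20, 0,0,0,-0.7,0,-2,20]' 35
python3 - <<'E'
from h import *
go([440,20,160],5,30,19)
E
```

```text
clock: 5.2
tcp_pos: [497.3, -97.4, 113.1]
orientation: [-0.0, 0.985, -0.0, -0.173]
ft_force: [0.7, 0.0, 0.3]
gripper_width: 29.5
grip_force: 35.5
row [ 0.045  4.992 -0.517] [-1.108 -2.365 -0.245] | at [497.3 -97.4 113.1] t 5.2 q [ 0.16  0.13 -0.05 -0.06 -1.73  1.41]
```

```bash
python3 -m creep '[0,1,0,-0.2,-0.4,-0.4,20, 0,2,0,-0.5,-0.8,-0.6,20, 0,3,0,-0.8,-1.2,-0.8,20, 0,4,0,-1.1,-1.7,-0.8,20, 0,5,0,-1.4,-2.2,-0.8,20, 0,6,0,-1.6,-2.7,-0.8,20, 0,6.5,0,-1.7,-3,-0.8,20, 0,6.5,0,-1.7,-3,-0.8,20]'
python3 - <<'E'
from h import *
go([480,153,120],0,70)
E
```

```text
clock: 6.2
tcp_pos: [436.6, 43.3, 232.3]
orientation: [-0.01, 0.934, 0.006, 0.358]
ft_force: [0.5, -0.3, -0.8]
gripper_width: 29.3
grip_force: 35.8
row [-0.139  2.804 -0.007] [-0.846 -2.143  2.303] | at [436.6  43.3 232.3] t 6.2 q [ 1.05 -1.29 -1.08  0.62 -1.38  0.54]
```

```bash
python3 - <<'E'
from h import *
go([570,50,110],0,70)
E
python3 -m creep '[0,0,0,0,0,0.7,20, 0,0,0,0,0,1.4,20, 0,0.6,0,0,0,2,20, 0,1.3,0,-0.1,-0.1,2.5,20, 0,2,0,-0.2,-0.1,3,20, -0.14,2.8,0,-0.3,-0.13,3.3,20, -0.14,2.8,0,-0.3,-0.13,3.4,20, -0.14,2.8,0,-0.3,-0.13,3.4,20]'
python3 - <<'E'
from h import *
go([595,50,60],0,70)
E
```

```text
row [-0.139  2.804 -0.007] [ 0.35  -0.047  3.606] | at [436.6  43.3 232.3] t 6.2 q [ 1.05 -1.29 -1.08  0.62 -1.38  0.54]
clock: 7.2
tcp_pos: [653.6, 59.7, 257.7]
orientation: [0.018, 0.846, -0.019, 0.532]
ft_force: [-0.2, -0.2, 1.0]
gripper_width: 29.7
grip_force: 35.8
row [ 0.288  0.571 -0.058] [-4.068  0.213  0.669] | at [653.6  59.7 257.7] t 7.2 q [ 0.21 -0.62 -1.08  1.58 -0.24 -0.12]
```

```bash
cat > k.py <<'E'
from h import *
from scipy.optimize import least_squares
def e(ax,t): return Ro.from_euler(ax,t).as_matrix()
def fk(q,P,s4=1):
    a,d,z0,L1,L2,h,Lt=P
    R1=e('z',q[0]);R2=R1@e('y',q[1]);R3=R2@e('y',-q[2]);R4=R3@e('x',s4*q[3]);R5=R4@e('y',-q[4])
    p=R1@[a,-d,z0]+R2@[0,0,L1]+R3@[L2,0,h]+R5@[Lt,0,0]
    return p,R5,[R1@[a,-d,z0],R1@[a,-d,z0]+R2@[0,0,L1],R1@[a,-d,z0]+R2@[0,0,L1]+R3@[L2,0,h]]
E
python3 - <<'E'
from k import *
from plant import bot
s,t,R=cur();print(s["joint_pos"].round(4),t,R[:,2],s["orientation"])
D=[([1.4957,.0408,.0839,-.0004,-1.6155,-.334],[238.3,550.3,230.35],[0,0,-1]),
([.67,-.43,-.32,0,-1.68,.9],[422.5,83.7,231.3],[0,0,-1]),
([.22,-.29,-.29,0,-1.57,1.35],[469.4,-94.7,190.5],[0,0,-1]),
([.16,.13,-.08,-.06,-1.7,1.41],[496.5,-97.9,95.8],[-.342,0,-.94]),
([.16,.21,-.17,-.06,-1.54,1.42],[496.2,-97.5,5.7],[-.342,0,-.94]),
([.16,.13,-.05,-.06,-1.73,1.41],[497.3,-97.4,113.1],[-.342,0,-.94]),
([1.05,-1.29,-1.08,.62,-1.38,.54],[436.6,43.3,232.3],Ro.from_quat([.934,.006,.358,-.01]).as_matrix()[:,2]),
(s["joint_pos"],t,R[:,2])]
for s4 in(1,-1):
    def f(P): return np.concatenate([np.r_[fk(q,P,s4)[0]-p, 300*(fk(q,P,s4)[1][:,0]-z)] for q,p,z in D]+[[1e-2*(P[2])]])
    r=least_squares(f,[0,196,0,400,400,0,250],loss='soft_l1',f_scale=5);print(s4,r.cost,r.x.round(1))
    for q,p,z in D:print((fk(q,r.x,s4)[0]-p).round(0),(fk(q,r.x,s4)[1][:,0]-z).round(2))
E
```

```text
[ 0.2138 -0.615  -1.0814  1.5847 -0.2418 -0.122 ] [653.60683777  59.71947473 257.69334245] [ 0.89972789 -0.04970997 -0.43361116] [ 0.01770289  0.84644029 -0.01855834  0.53186561]
1 7968.117780016273 [-13.5 184.3  49.2 189.  509.8 208.3 247.2]
[-17. -71.  -9.] [ 0. -0.  0.]
[-1. 15.  6.] [0. 0. 0.]
[ 3. 11.  1.] [0. 0. 0.]
[  0. -24.   6.] [ 0.02 -0.11 -0.  ]
[ 21. -21.   1.] [ 0.01 -0.11  0.  ]
[ -4. -24.   5.] [ 0.02 -0.11 -0.  ]
[-226.  236.   -4.] [-0.99  0.57  0.  ]
[  -0.  -46. -204.] [-0.1   0.47 -0.  ]
-1 2662.6994986520513 [-25.2 195.3 141.  376.9 571.5  52.2 364. ]
[-2. -8.  0.] [-0. -0.  0.]
[-3. -1.  3.] [0. 0. 0.]
[ 1. -0. -0.] [0. 0. 0.]
[-2.  2.  8.] [ 0.    0.01 -0.  ]
[ 4.  3. -1.] [-0.  0.  0.]
[-1.  1.  8.] [ 0.    0.01 -0.  ]
[ 57.   7. -87.] [ 0. -0.  0.]
[  -0. -207. -177.] [-0. -0. -0.]
```

```bash
cat > k.py <<'E'
from h import *
from scipy.optimize import least_squares
def e(ax,t): return Ro.from_euler(ax,t).as_matrix()
def fk(q,P):
    a,d,z0,L1,L2,h,Lt,d4,h4,h5=P
    R1=e('z',q[0]);R2=R1@e('y',q[1]);R3=R2@e('y',-q[2]);R4=R3@e('x',-q[3]);R5=R4@e('y',-q[4])
    p1=R1@[a,-d,z0];p2=p1+R2@[0,0,L1];p3=p2+R3@[L2,0,h]+R4@[0,-d4,h4]
    return p3+R5@[Lt,0,h5],R5,[p1,p2,p3]
D=[([1.4957,.0408,.0839,-.0004,-1.6155,-.334],[238.3,550.3,230.35],[0,0,-1]),
([.67,-.43,-.32,0,-1.68,.9],[422.5,83.7,231.3],[0,0,-1]),
([.22,-.29,-.29,0,-1.57,1.35],[469.4,-94.7,190.5],[0,0,-1]),
([.16,.13,-.08,-.06,-1.7,1.41],[496.5,-97.9,95.8],[-.342,0,-.94]),
([.16,.21,-.17,-.06,-1.54,1.42],[496.2,-97.5,5.7],[-.342,0,-.94]),
([.16,.13,-.05,-.06,-1.73,1.41],[497.3,-97.4,113.1],[-.342,0,-.94]),
([1.05,-1.29,-1.08,.62,-1.38,.54],[436.6,43.3,232.3],Ro.from_quat([.934,.006,.358,-.01]).as_matrix()[:,2]),
([0.2138,-0.615,-1.0814,1.5847,-0.2418,-0.122],[653.6,59.7,257.7],[.8997,-.0497,-.4336])]
E
python3 - <<'E'
from k import *
def f(P): return np.concatenate([fk(q,P)[0]-p for q,p,z in D]+[[1e-2*(P[2]-100),.01*P[7],.01*P[8],.01*P[9]]])
r=least_squares(f,[0,100,0,400,400,0,250,100,0,0],loss='soft_l1',f_scale=5);print(r.cost,r.x.round(1).tolist())
for q,p,z in D:print((fk(q,r.x)[0]-p).round(0))
np.save("P.npy",r.x)
E
```

```text
9.115503758589377 [3.3, 2.3, 152.4, 398.1, 545.7, 2.9, 346.6, 193.9, -0.2, 2.6]
[-0. -0. -1.]
[-1. -0. -1.]
[ 1. -1. -0.]
[-1.  0.  2.]
[-1.  0. -1.]
[2. 0. 1.]
[ 0. -0.  1.]
[-0.  0. -0.]
```

```bash
cat >> k.py <<'E'
try: P=np.load("P.npy")
except Exception: P=None
LO=np.array([-2.56,-1.29,-1.08,-3.29,-2.81,-2.99])+.03;HI=np.array([2.56,2.01,1.49,1.98,-.18,2.99])-.03
def tool(q,s6,c6): 
    p,R5,l=fk(q,P);R=R5@e('x',s6*q[5]+c6)
    return p,np.c_[R[:,1],R[:,2],R[:,0]],l   # tool x=R y, y=R z, z=R x
def cal():
    Q=[0.000824,0.979185,-.202969,-.00011];RA=Ro.from_quat(Q[1:]+Q[:1]).as_matrix()
    QB=[.01770289,.84644029,-.01855834,.53186561];RB=Ro.from_quat(QB[1:]+QB[:1]).as_matrix()
    for s in(1,-1):
        v=Ro.from_matrix(tool(D[0][0],s,0)[1].T@RA).as_rotvec();c=v[2]
        er=np.abs(tool(D[7][0],s,c)[1]-RB).max()
        if er<.1: return s,c,er
S6,C6,ER=cal()
def ik(X,Rt,q0s):
    out=[]
    for q0 in q0s:
        f=lambda q:np.r_[(tool(q,S6,C6)[0]-X)/100,(tool(q,S6,C6)[1]-Rt).ravel()]
        r=least_squares(f,np.clip(q0,LO+.01,HI-.01),bounds=(LO,HI))
        if r.cost<1e-5 and not any(np.abs(r.x-o).max()<.1 for o in out): out.append(r.x)
    return out
E
python3 - <<'E'
from k import *
print(S6,C6,ER)
rng=np.random.default_rng(0)
q0s=[LO+(HI-LO)*rng.random(6) for _ in range(25)]
for p in (70,50):
  for az in range(-75,91,15):
    a=np.radians(az)
    for q in ik(np.array([582+13*np.cos(a),153+13*np.sin(a),46]),pose(az,p),q0s):
        l=tool(q,S6,C6)[2];print(p,az,q.round(2),"elbow",l[1].round(),"wrist",l[2].round())
E
```

```text
-1 3.1412920957812496 0.0002413437613539189
70 -75 [ 0.94  0.53 -0.36  0.83 -1.68 -1.05] elbow [123. 162. 496.] wrist [500. 454. 167.]
70 -60 [ 0.96  0.36 -0.61  1.03 -1.51 -1.04] elbow [ 86. 117. 524.] wrist [425. 423. 167.]
70 -45 [ 0.91  0.19 -0.86  1.28 -1.33 -1.03] elbow [ 49.  60. 543.] wrist [360. 373. 167.]
70 0 [-0.09 -0.47 -1.01 -2.75 -0.21 -1.92] elbow [-175.   13.  508.] wrist [270. 155. 166.]
70 45 [-0.11 -0.19 -0.57 -1.44 -0.83 -2.94] elbow [-72.   5. 543.] wrist [359. -66. 165.]
70 60 [-0.17  0.01 -0.39 -1.36 -1.12 -2.85] elbow [  8.  -4. 550.] wrist [ 424. -116.  165.]
70 75 [-0.18  0.2  -0.19 -1.28 -1.36 -2.8 ] elbow [ 81. -17. 543.] wrist [ 499. -148.  165.]
70 90 [-0.15  0.37  0.01 -1.19 -1.58 -2.76] elbow [146. -24. 523.] wrist [ 580. -159.  165.]
50 -75 [ 0.89  0.34 -0.36  0.67 -1.5  -0.91] elbow [ 86. 104. 528.] wrist [515. 395. 270.]
50 -60 [ 0.92  0.19 -0.58  0.82 -1.34 -0.81] elbow [ 48.  59. 544.] wrist [455. 370. 270.]
50 -45 [ 0.9   0.02 -0.78  0.98 -1.15 -0.72] elbow [ 10.   8. 550.] wrist [403. 329. 270.]
50 -30 [ 0.82 -0.15 -0.97  1.18 -0.94 -0.61] elbow [-35. -41. 546.] wrist [363. 277. 270.]
50 45 [ 0.33 -0.32 -0.6  -0.66 -0.57  2.45] elbow [-114.  -42.  531.] wrist [401. -25. 268.]
50 60 [ 0.14 -0.14 -0.39 -0.88 -0.91  2.9 ] elbow [-51.  -9. 547.] wrist [453. -65. 268.]
```

```bash
python3 - <<'E'
from k import *
s,t,R=cur();q0=s["joint_pos"]
g=np.array([-.175,.13,-.27,-1.31,-1.26,-2.82]);az=70;a=np.radians(az)
def tgt(back,z):return np.array([582+(13.3-back)*np.cos(a),153+(13.3-back)*np.sin(a),z])
for b,z in((0,45),(130,56),(150,140)):
    r=ik(tgt(b,z),pose(az,70),[g]);print(b,z,tgt(b,z),[x.round(2) for x in r],[x.round() for x in tool(r[0],S6,C6)[2]] if r else 0)
G=r[0]
N=32;Rp=R
for i in range(0,N+1,2):
    q=q0+(G-q0)*i/N;p,Rr,l=tool(q,S6,C6)
    print(i,p.round(),"wr",l[2].round(),"dturn",round(np.degrees(Ro.from_matrix(Rp.T@Rr).magnitude())),"z",Rr[:,2].round(2));Rp=Rr
E
```

```text
0 45 [586.54886791 165.49791186  45.        ] [array([-0.18,  0.14, -0.26, -1.3 , -1.29, -2.81])] [array([  3.,  -3., 152.]), array([ 58., -13., 547.]), array([ 473., -139.,  164.])]
130 56 [542.08624927  43.33787115  56.        ] [array([-0.41,  0.14, -0.24, -1.22, -1.5 , -2.76])] [array([  2.,  -3., 152.]), array([ 53., -26., 547.]), array([ 429., -262.,  175.])]
150 140 [535.24584641  24.54401874 140.        ] [array([-0.45,  0.01, -0.21, -1.21, -1.59, -2.91])] [array([  2.,  -3., 152.]), array([  5.,  -5., 550.]), array([ 422., -280.,  259.])]
0 [653.  60. 257.] wr [341.  74. 408.] dturn 0 z [ 0.9  -0.05 -0.43]
2 [665. -27. 264.] wr [363.  29. 423.] dturn 22 z [ 0.87 -0.17 -0.46]
4 [ 663. -109.  258.] wr [378. -17. 433.] dturn 22 z [ 0.82 -0.27 -0.51]
6 [ 648. -181.  240.] wr [389. -62. 437.] dturn 22 z [ 0.74 -0.35 -0.57]
8 [ 623. -240.  212.] wr [ 394. -106.  436.] dturn 22 z [ 0.65 -0.39 -0.65]
10 [ 591. -283.  177.] wr [ 396. -146.  429.] dturn 21 z [ 0.56 -0.4  -0.73]
12 [ 556. -307.  138.] wr [ 395. -183.  418.] dturn 21 z [ 0.46 -0.36 -0.81]
14 [ 522. -314.   99.] wr [ 391. -214.  404.] dturn 21 z [ 0.37 -0.29 -0.88]
16 [ 491. -303.   62.] wr [ 386. -239.  386.] dturn 20 z [ 0.3  -0.18 -0.94]
18 [ 467. -277.   32.] wr [ 382. -259.  367.] dturn 20 z [ 0.24 -0.05 -0.97]
20 [ 452. -239.   10.] wr [ 379. -274.  347.] dturn 19 z [ 0.21  0.1  -0.97]
22 [ 447. -192.   -0.] wr [ 377. -283.  327.] dturn 19 z [ 0.19  0.26 -0.94]
24 [ 451. -142.    2.] wr [ 379. -288.  308.] dturn 18 z [ 0.2   0.42 -0.88]
26 [464. -91.  17.] wr [ 384. -289.  290.] dturn 18 z [ 0.22  0.57 -0.79]
28 [484. -45.  46.] wr [ 393. -288.  276.] dturn 17 z [ 0.26  0.7  -0.66]
30 [509.  -5.  88.] wr [ 405. -284.  265.] dturn 16 z [ 0.29  0.81 -0.51]
32 [535.  25. 140.] wr [ 422. -280.  259.] dturn 15 z [ 0.32  0.88 -0.34]
```

```bash
cat > plan.py <<'E'
from k import *
import sys
if sys.argv[1]=="new":
    s,t,R=cur();q0=s["joint_pos"];az=70;a=np.radians(az)
    T=np.array([582-140*np.cos(a),153-140*np.sin(a),80.])
    G=ik(T,pose(az,70),[[-.42,.1,-.23,-1.22,-1.5,-2.8]])[0]
    N=40;W=[];q=q0;M=np.array([500,-60,280.])
    for i in range(N+1):
        u=i/N;Rr=tool(q0+(G-q0)*u,S6,C6)[1]
        X=(1-u)**2*t+2*u*(1-u)*np.array([500,-120,330.])+u*u*T
        r=ik(X,Rr,[q])
        if not r: print("fail",i,X)
        else:
            if np.abs(r[0]-q).max()>.3: print("jump",i,r[0].round(2))
            q=r[0]
        l=tool(q,S6,C6)[2]
        if i%4==0: print(i,X.round(),q.round(2),"wr",l[2].round())
        W.append((X,Rr))
    pickle.dump(W,open("W.pkl","wb"))
else:
    W=pickle.load(open("W.pkl","rb"));i0=int(sys.argv[1]);s,t,R=cur()
    print("at",t.round(),s["joint_pos"].round(2),"clock",s["clock"],"dev",(t-W[i0][0]).round(),np.degrees(Ro.from_matrix(R.T@W[i0][1]).magnitude()).round(1))
    for i in range(i0+1,min(i0+9,len(W))):
        X,Rr=W[i];print(",".join("%.2f"%v for v in np.r_[Ro.from_matrix(R.T@Rr).as_rotvec(degrees=True)/10,R.T@(X-t)/50])+",20,")
E
python3 plan.py new; python3 plan.py 0
```

```text
fail 0 [653.60683777  59.71947473 257.69334245]
0 [654.  60. 258.] [ 0.21 -0.62 -1.08  1.58 -0.24 -0.12] wr [341.  74. 408.]
fail 1 [646.04382339  50.93422756 261.10723366]
fail 2 [638.71546404  42.55043353 264.11824156]
jump 3 [ 0.45 -0.64 -1.04  1.28 -0.61 -0.35]
4 [625.  27. 269.] [ 0.5  -0.63 -1.02  1.22 -0.7  -0.45] wr [334. 105. 440.]
8 [600.   1. 274.] [ 0.63 -0.58 -0.88  0.99 -1.01 -0.88] wr [350. 122. 481.]
12 [578. -19. 272.] [ 0.65 -0.5  -0.71  0.77 -1.22 -1.29] wr [383. 116. 525.]
16 [561. -33. 264.] [ 0.59 -0.42 -0.52  0.54 -1.34 -1.65] wr [422.  81. 561.]
20 [547. -40. 249.] [ 0.47 -0.34 -0.35  0.28 -1.41 -1.97] wr [456.  21. 578.]
24 [537. -40. 228.] [ 0.3  -0.28 -0.22  0.   -1.45 -2.25] wr [476. -57. 569.]
28 [531. -35. 201.] [ 0.1  -0.23 -0.15 -0.3  -1.47 -2.48] wr [ 479. -141.  527.]
32 [528. -22. 167.] [-0.11 -0.16 -0.14 -0.61 -1.48 -2.66] wr [ 466. -214.  449.]
36 [529.  -4. 127.] [-0.31 -0.07 -0.18 -0.92 -1.5  -2.76] wr [ 443. -265.  338.]
40 [534.  21.  80.] [-0.45  0.11 -0.23 -1.21 -1.55 -2.79] wr [ 421. -284.  199.]
at [654.  60. 258.] [ 0.21 -0.62 -1.08  1.58 -0.24 -0.12] clock 7.2 dev [0. 0. 0.] 0.0
-0.28,-0.05,0.81,-0.00,0.18,-0.16,20,
-0.57,-0.09,1.63,-0.01,0.36,-0.31,20,
-0.86,-0.12,2.44,-0.02,0.53,-0.45,20,
-1.16,-0.14,3.25,-0.04,0.69,-0.58,20,
-1.46,-0.15,4.05,-0.06,0.84,-0.71,20,
-1.76,-0.15,4.85,-0.09,0.98,-0.83,20,
-2.08,-0.14,5.65,-0.12,1.11,-0.95,20,
-2.39,-0.13,6.44,-0.16,1.24,-1.05,20,
```

```bash
python3 -m creep '[-0.28,-0.05,0.81,0,0.18,-0.16,20, -0.57,-0.09,1.63,0,0.36,-0.31,20, -0.86,-0.12,2.44,0,0.53,-0.45,20, -1.16,-0.14,3.25,-0.04,0.69,-0.58,20, -1.46,-0.15,4.05,-0.06,0.84,-0.71,20, -1.76,-0.15,4.85,-0.09,0.98,-0.83,20, -2.08,-0.14,5.65,-0.12,1.11,-0.95,20, -2.39,-0.13,6.44,-0.16,1.24,-1.05,20]'; python3 plan.py 8
```

```text
clock: 8.2
tcp_pos: [599.0, 0.3, 273.1]
orientation: [-0.101, 0.691, -0.569, 0.434]
ft_force: [-0.0, 0.3, -0.6]
gripper_width: 29.7
grip_force: 35.8
at [599.   0. 273.] [ 0.63 -0.58 -0.88  0.99 -1.01 -0.88] clock 8.2 dev [-1. -0. -1.] 0.3
-0.28,0.05,0.78,0.10,0.09,-0.04,20,
-0.58,0.09,1.57,0.19,0.21,-0.08,20,
-0.88,0.14,2.36,0.27,0.32,-0.12,20,
-1.18,0.20,3.14,0.34,0.43,-0.14,20,
-1.49,0.26,3.92,0.40,0.54,-0.17,20,
-1.80,0.34,4.69,0.45,0.65,-0.18,20,
-2.11,0.42,5.45,0.48,0.76,-0.20,20,
-2.43,0.52,6.21,0.51,0.87,-0.20,20,
```

Tracking matches the plan exactly.

```bash
python3 -m creep '[-0.28,0.05,0.78,0.1,0.09,-0.04,20, -0.58,0.09,1.57,0.19,0.21,-0.08,20, -0.88,0.14,2.36,0.27,0.32,-0.12,20, -1.18,0.2,3.14,0.34,0.43,-0.14,20, -1.49,0.26,3.92,0.4,0.54,-0.17,20, -1.8,0.34,4.69,0.45,0.65,-0.18,20, -2.11,0.42,5.45,0.48,0.76,-0.2,20, -2.43,0.52,6.21,0.51,0.87,-0.2,20]'; python3 plan.py 16
```

```text
clock: 9.2
tcp_pos: [560.9, -32.7, 264.0]
orientation: [0.144, -0.287, 0.92, -0.226]
ft_force: [0.5, 0.1, -0.5]
gripper_width: 29.8
grip_force: 35.8
at [561. -33. 264.] [ 0.59 -0.41 -0.52  0.54 -1.34 -1.65] clock 9.2 dev [ 0. -0.  0.] 0.0
-0.30,0.11,0.75,0.10,0.03,0.04,20,
-0.61,0.23,1.50,0.19,0.07,0.08,20,
-0.91,0.36,2.24,0.27,0.12,0.13,20,
-1.22,0.51,2.97,0.34,0.17,0.19,20,
-1.54,0.66,3.68,0.41,0.23,0.25,20,
-1.86,0.83,4.39,0.47,0.30,0.32,20,
-2.18,1.01,5.08,0.52,0.38,0.39,20,
-2.51,1.20,5.76,0.57,0.47,0.47,20,
```

```bash
python3 -m creep '[-0.3,0.11,0.75,0.1,0.03,0.04,20, -0.61,0.23,1.5,0.19,0.07,0.08,20, -0.91,0.36,2.24,0.27,0.12,0.13,20, -1.22,0.51,2.97,0.34,0.17,0.19,20, -1.54,0.66,3.68,0.41,0.23,0.25,20, -1.86,0.83,4.39,0.47,0.3,0.32,20, -2.18,1.01,5.08,0.52,0.38,0.39,20, -2.51,1.2,5.76,0.57,0.47,0.47,20]'; python3 plan.py 24
```

```text
clock: 10.2
tcp_pos: [536.9, -40.0, 228.6]
orientation: [0.079, 0.188, 0.978, 0.039]
ft_force: [0.0, 0.4, -0.2]
gripper_width: 29.7
grip_force: 35.8
at [537. -40. 229.] [ 0.3  -0.28 -0.22  0.01 -1.45 -2.25] clock 10.2 dev [0. 0. 0.] 0.1
-0.30,0.22,0.68,0.06,-0.02,0.12,20,
-0.59,0.45,1.34,0.12,-0.02,0.25,20,
-0.89,0.70,1.99,0.18,-0.02,0.38,20,
-1.18,0.97,2.62,0.24,-0.00,0.53,20,
-1.47,1.25,3.23,0.29,0.02,0.68,20,
-1.75,1.56,3.82,0.35,0.05,0.84,20,
-2.04,1.88,4.40,0.41,0.09,1.02,20,
-2.32,2.22,4.95,0.47,0.13,1.20,20,
```

```bash
python3 -m creep '[-0.3,0.22,0.68,0.06,-0.02,0.12,20, -0.59,0.45,1.34,0.12,-0.02,0.25,20, -0.89,0.7,1.99,0.18,-0.02,0.38,20, -1.18,0.97,2.62,0.24,0,0.53,20, -1.47,1.25,3.23,0.29,0.02,0.68,20, -1.75,1.56,3.82,0.35,0.05,0.84,20, -2.04,1.88,4.4,0.41,0.09,1.02,20, -2.32,2.22,4.95,0.47,0.13,1.2,20]'; python3 plan.py 32
```

```text
clock: 11.2
tcp_pos: [528.2, -22.6, 167.2]
orientation: [-0.093, 0.545, 0.781, 0.291]
ft_force: [0.0, 0.4, -0.1]
gripper_width: 29.5
grip_force: 35.8
at [528. -23. 167.] [-0.11 -0.16 -0.14 -0.61 -1.48 -2.65] clock 11.2 dev [ 0. -0.  0.] 0.1
-0.22,0.35,0.55,-0.02,-0.05,0.20,20,
-0.43,0.72,1.08,-0.04,-0.10,0.41,20,
-0.63,1.10,1.60,-0.06,-0.14,0.64,20,
-0.81,1.50,2.09,-0.08,-0.18,0.87,20,
-0.97,1.92,2.55,-0.10,-0.21,1.12,20,
-1.11,2.35,3.00,-0.12,-0.25,1.38,20,
-1.24,2.79,3.41,-0.13,-0.27,1.65,20,
-1.34,3.25,3.80,-0.15,-0.30,1.93,20,
```

```bash
python3 -m creep '[-0.22,0.35,0.55,-0.02,-0.05,0.2,20, -0.43,0.72,1.08,-0.04,-0.1,0.41,20, -0.63,1.1,1.6,-0.06,-0.14,0.64,20, -0.81,1.5,2.09,-0.08,-0.18,0.87,20, -0.97,1.92,2.55,-0.1,-0.21,1.12,20, -1.11,2.35,3,-0.12,-0.25,1.38,20, -1.24,2.79,3.41,-0.13,-0.27,1.65,20, -1.34,3.25,3.8,-0.15,-0.3,1.93,20]'; python3 - <<'E'
from h import *
from plant import bot
c=bot.capture("wrist");pickle.dump(c,open("w3.pkl","wb"));cv2.imwrite("pics/w3.png",c["color"][:,:,::-1])
a=np.radians(70)
go([582+13.3*np.cos(a)-80*np.cos(a),153+13.3*np.sin(a)-80*np.sin(a),52],70,70)
print(-np.array(c["R"]).T@c["t"],cur()[2])
E
```

```text
clock: 12.2
tcp_pos: [534.5, 20.8, 80.0]
orientation: [-0.329, 0.671, 0.47, 0.47]
ft_force: [0.1, 0.1, -0.8]
gripper_width: 29.8
grip_force: 35.8
row [-0.009 -0.022 -0.053] [0.04  0.031 1.545] | at [532.7  21.9  76.3] t 12.25 q [-0.46  0.12 -0.23 -1.21 -1.56 -2.79]
[496.8747866  -80.2147954  201.01193206] [[ 0.1243582   0.93910871  0.32032775]
 [ 0.3148149  -0.34349726  0.88481705]
 [ 0.9409711  -0.00919031 -0.33836212]]
```

View pics/w3.png

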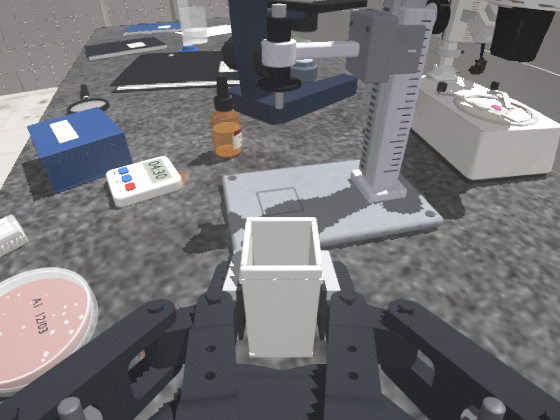

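The wrist view shows the held cell upright with its rim at (246-320, 220-275). The engraved square is at about (257-303, 187-213), the cover at about (281,83) and the rod tip at about (281,106).

```bash
python3 - <<'E'
from h import *
c=pickle.load(open("w3.pkl","rb"))
im=c["color"][40:230,200:340]
cv2.imwrite("pics/w3c.png",cv2.resize(im,None,fx=4,fy=3.1,interpolation=cv2.INTER_CUBIC)[:,:,::-1])
sq=plane(c,[[257,191],[297,187],[303,211],[262,213]],12);print("station",sq.mean(0),sq)
S=np.array([582,153,0.])
s,t,R=cur()
cc=t+R@[-5.5,0,-12.2];up=R@[.940,0,-.342];rim=cc+31*up;print("pred rim",rim,"up",up.round(3),proj(c,rim))
az=np.radians(70);
o=[rim+R@[0,sy*15,0]+sx*15*np.cross(R[:,1],up) for sx in(-1,1) for sy in(-1,1)];print(proj(c,o).round(1))
for z in (117,121,126): print(z,proj(c,[[582,153,z],[582,153,z-18]]).round(1))
E
```

```text
station [582.39427222 158.40038528  12.        ] [[566.37452758 179.83999637  12.        ]
 [605.90608402 172.91269246  12.        ]
 [596.55691956 135.48199603  12.        ]
 [560.73955772 145.36685624  12.        ]]
pred rim [528.35878042   9.14793219 106.23743329] up [ 0.007 -0.007  1.   ] [[278.54646385 248.56183227]]
[[244.2 223.5]
 [313.4 224.1]
 [237.  277.6]
 [319.4 278.3]]
117 [[281.5  91.9]
 [281.5 114.6]]
121 [[281.5  86.6]
 [281.5 109.7]]
126 [[281.5  79.9]
 [281.5 103.5]]
```

View pics/w3c.png

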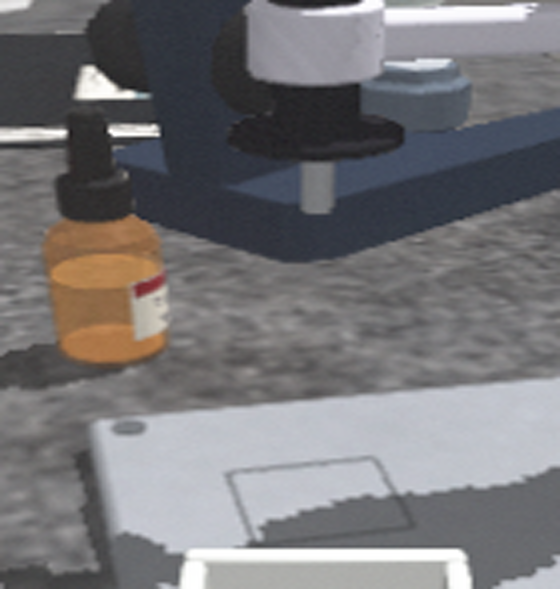

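```bash
python3 - <<'E'
from h import *
c=pickle.load(open("w3.pkl","rb"))
sq=plane(c,[[257,191.6],[293.75,187.4],[303,208.7],[264,214.8]],12);print("station",sq.mean(0),[np.linalg.norm(sq[i]-sq[i-1]).round(1) for i in range(4)])
rim=plane(c,[[246,220],[320,220],[320,275],[243,275]],106);print("rim",rim.mean(0))
E
```

```text
station [582.05124123 158.2822323   12.        ] [np.float64(36.8), np.float64(36.9), np.float64(35.1), np.float64(36.4)]
rim [530.53744559  10.71673136 106.        ]
```

```bash
python3 - <<'E'
from h import *
a=np.radians(70);S=np.array([581.5+13.3*np.cos(a),155+13.3*np.sin(a),51])
go(S,70,70)
E
```

```text
row [-0.009 -0.022 -0.053] [0.574 0.006 3.09 ] | at [532.7  21.9  76.3] t 12.25 q [-0.46  0.12 -0.23 -1.21 -1.56 -2.79]
```

```bash
python3 -m creep '[0,0,0,-0.25,0,0.1,20, 0,0,0,-0.4,0,0.25,20, 0,0,0,-0.3,0,0.6,20, 0,0,0,-0.15,0,1,20, 0,0,0,0,0,1.4,20, 0,0,0,0.1,0,1.7,20, 0,0,0,0.2,0,2,20, 0,0,0,0.2,0,2,20]'; python3 - <<'E'
from h import *
from plant import bot
c=bot.capture("wrist");pickle.dump(c,open("w4.pkl","wb"));cv2.imwrite("pics/w4.png",c["color"][:,:,::-1])
a=np.radians(70);go([581.5+13.3*np.cos(a),155+13.3*np.sin(a),51],70,70)
E
```

```text
clock: 13.25
tcp_pos: [567.2, 114.3, 55.2]
orientation: [-0.329, 0.67, 0.473, 0.468]
ft_force: [-0.0, -0.4, -0.2]
gripper_width: 29.6
grip_force: 35.8
row [-0.024  0.022  0.024] [ 0.321 -0.006  1.101] | at [567.1 113.5  55. ] t 13.3 q [-0.28  0.12 -0.25 -1.26 -1.39 -2.8 ]
```

```bash
python3 -m creep '[0,0,0,0.05,0,0.2,20, 0,0,0,0.12,0,0.4,20, 0,0,0,0.18,0,0.6,20, 0,0,0,0.24,0,0.8,20, -0.02,0.02,0,0.28,0,0.95,20, -0.02,0.02,0,0.32,0,1.1,20, -0.02,0.02,0,0.32,0,1.1,20, -0.02,0.02,0,0.32,0,1.1,20]'; python3 - <<'E'
from k import *
from plant import bot
c=bot.capture("wrist");pickle.dump(c,open("w5.pkl","wb"))
a=np.radians(70);go([581.5+13.3*np.cos(a),155+13.3*np.sin(a),45],70,70)
s,t,R=cur();print("up",(R@[.940,0,-.342]).round(3), "cell",(t+R@[-5.5,0,-12.2]).round(1))
# probe cover dark width & rod column in the picture
im=cv2.cvtColor(c["color"],cv2.COLOR_RGB2GRAY)
for z in(118,122,126):print(z,proj(c,[[582,154,z],[582,154,z-18],[582+15.97,154-5.8,z],[582-15.97,154+5.8,z]]).round(0).tolist())
E
```

```text
clock: 14.3
tcp_pos: [586.4, 166.6, 50.9]
orientation: [-0.328, 0.67, 0.471, 0.47]
ft_force: [0.3, 0.3, -0.8]
gripper_width: 29.7
grip_force: 35.8
row [0.001 0.002 0.02 ] [-0.106 -0.015  0.055] | at [586.5 166.5  50.9] t 14.35 q [-0.18  0.13 -0.25 -1.3  -1.29 -2.83]
up [-0.003  0.002  1.   ] cell [581.9 154.   49.9]
118 [[285.0, 159.0], [284.0, 203.0], [337.0, 159.0], [232.0, 159.0]]
122 [[285.0, 148.0], [284.0, 194.0], [338.0, 148.0], [231.0, 148.0]]
126 [[285.0, 136.0], [284.0, 185.0], [340.0, 137.0], [230.0, 136.0]]
```

```bash
python3 - <<'E'
from h import *
c=pickle.load(open("w5.pkl","rb"))
cv2.imwrite("pics/w5.png",cv2.resize(c["color"][60:360,150:420],None,fx=2.9,fy=2,interpolation=cv2.INTER_CUBIC)[:,:,::-1])
E
```

```text
(no output)
```

View pics/w5.png

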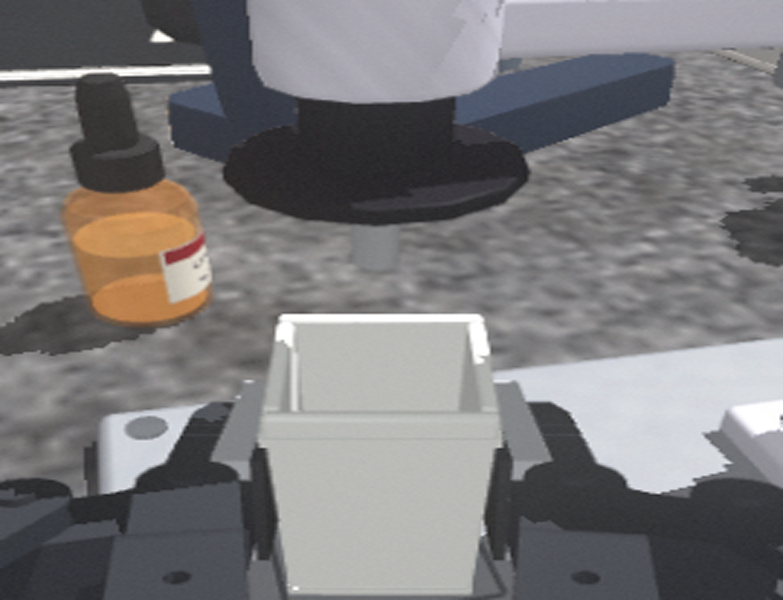

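```bash
python3 - <<'E'
from h import *
c=pickle.load(open("w5.pkl","rb"));f=c["camera_matrix"][0][0]
def at(px,depth):
    o,d=ray(c,px);return (o+d*depth)[0]
print("f",f,"cover mid",at([279.3,146.5],f*34/105.2))
g=lambda X,Y:[150+X/2.9,60+Y/2]
r=plane(c,[g(278,315),g(485,315),g(497,414),g(260,414)],80.5);print("rim",r.round(1),r.mean(0))
for x,y in((582,154),(580,154),(580,157),(580,151)):
  for z in(118,121,124):
    th=np.linspace(0,6.28,60);E=proj(c,np.c_[x+17*np.cos(th),y+17*np.sin(th),0*th+z])
    print(x,y,z,"cover x",E[:,0].min().round(1),E[:,0].max().round(1),"bottom",E[:,1].max().round(1),"rod tip",proj(c,[[x,y,z-18]])[0].round(1))
E
```

```text
f 334.1921055280339 cover mid [581.3186024  157.12653687 121.0455491 ]
rim [[572.2 174.   80.5]
 [601.  163.7  80.5]
 [590.6 137.6  80.5]
 [562.7 147.6  80.5]] [581.6056908  155.76153203  80.5       ]
582 154 118 cover x 231.6 337.5 bottom 189.0 rod tip [284.  203.3]
582 154 121 cover x 230.8 338.5 bottom 180.1 rod tip [284.1 196.4]
582 154 124 cover x 230.0 339.5 bottom 170.8 rod tip [284.2 189.4]
580 154 118 cover x 225.5 331.9 bottom 190.4 rod tip [278.7 204.4]
580 154 121 cover x 224.6 332.8 bottom 181.4 rod tip [278.7 197.6]
580 154 124 cover x 223.6 333.7 bottom 172.1 rod tip [278.7 190.5]
580 157 118 cover x 223.5 327.7 bottom 184.7 rod tip [275.9 199.6]
580 157 121 cover x 222.6 328.5 bottom 175.9 rod tip [275.9 192.9]
580 157 124 cover x 221.6 329.3 bottom 166.7 rod tip [275.8 185.9]
580 151 118 cover x 227.5 336.3 bottom 196.3 rod tip [281.6 209.4]
580 151 121 cover x 226.6 337.2 bottom 187.3 rod tip [281.7 202.5]
580 151 124 cover x 225.7 338.3 bottom 177.8 rod tip [281.7 195.4]
```

The crop shows the cell upright at (260-497, 315-415). The cover is centred at about (376,172) and the rod tip at (375,268). Laterally the cell is within about 1 mm of the probe axis. I'll lower the cell now.

```bash
python3 -m creep '[0,0,0,-0.02,0,0.02,20, 0,0,0,-0.05,0,0.04,20, 0,0,0,-0.08,0,0.05,20, 0,0,0,-0.106,0,0.065,20, 0,0,0,-0.106,0,0.065,20, 0,0,0,-0.116,0,0.07,20, 0,0,0,-0.125,0,0.07,20, 0,0,0,-0.125,0,0.07,20]'; python3 -m creep '[0,0,0,0,0,0,20, 0,0,0,-0.01,0,0.003,20, 0,0,0,-0.02,0,0.007,20, 0,0,0,-0.02,0,0.007,20, 0,0,0,-0.03,0,0.01,20, 0,0,0,-0.03,0,0.01,20, 0,0,0,-0.03,0,0.01,20, 0,0,0,-0.03,0,0.01,20]'
```

```text
clock: 15.35
tcp_pos: [586.9, 167.9, 44.2]
orientation: [-0.328, 0.67, 0.471, 0.471]
ft_force: [-1.2, 0.2, 1.5]
gripper_width: 29.2
grip_force: 35.9
clock: 16.35
tcp_pos: [587.0, 168.0, 44.2]
orientation: [-0.328, 0.669, 0.472, 0.471]
ft_force: [-4.2, -2.3, 10.6]
gripper_width: 29.6
grip_force: 36.8
```

```bash
python3 -m creep '[0,0,0,0.02,0,0,34, 0,0,0,0.02,0,0,44, 0,0,0,0.02,0,0,44, 0,0,0,0.02,0,0,44, 0,0,0,0,0,-0.2,44, 0,0,0,0,0,-0.6,44, 0,0,0,0,0,-1,44, 0,0,0,0,0,-1.4,44]'; python3 -m creep '[0,0,0,0,0,0,44, 0,0,0,0,0,-0.4,44, 0,0,0,0,0,-0.4,44, 0,0,0,0,0,-0.4,44, 0,0,0,0,0,-0.4,44, 0,0,0,0,0,-0.4,44, 0,0,0,0,0,-0.4,44, 0,0,0,0,0,-0.4,44]';python3 - <<'E'
from h import *
from plant import bot
c=bot.capture("wrist");pickle.dump(c,open("w6.pkl","wb"))
s,t,R=cur();print(t,s["joint_pos"].round(2))
g=lambda r:np.array(r)
r=np.array([[581.6+sx*15*np.cos(a)-0,155+sx*15*np.sin(a),74] for a in np.radians([20,70,110,160]) for sx in(-1,1)])
print(proj(c,[[581.5,155.5,74],[581.3,156,122],[581.3,156,104]]).round(1))
im=c["color"]
cx=int(proj(c,[[581.5,155.5,74]])[0,0])
print([ (y,im[y,cx].tolist()) for y in range(60,330,3)])
E
```

```text
clock: 17.35
tcp_pos: [564.0, 104.2, 67.0]
orientation: [-0.328, 0.67, 0.471, 0.471]
ft_force: [0.4, -1.0, -0.0]
gripper_width: 43.9
grip_force: 0.0
clock: 18.35
tcp_pos: [557.9, 88.4, 73.0]
orientation: [-0.328, 0.67, 0.471, 0.47]
ft_force: [0.5, -0.1, -0.3]
gripper_width: 44.1
grip_force: 0.0
[557.8991749   88.40065208  73.03551879] [-0.33  0.09 -0.25 -1.25 -1.44 -2.82]
[[281.2 183.3]
 [280.9 111.8]
 [280.8 140.8]]
[(60, [223, 222, 229]), (63, [159, 157, 167]), (66, [159, 158, 168]), (69, [160, 158, 169]), (72, [161, 159, 169]), (75, [159, 157, 166]), (78, [159, 157, 166]), (81, [157, 156, 166]), (84, [157, 156, 166]), (87, [162, 160, 169]), (90, [136, 135, 143]), (93, [44, 42, 47]), (96, [39, 40, 44]), (99, [40, 41, 41]), (102, [45, 44, 47]), (105, [40, 42, 45]), (108, [44, 43, 47]), (111, [44, 42, 44]), (114, [40, 40, 44]), (117, [42, 39, 44]), (120, [48, 48, 51]), (123, [46, 45, 47]), (126, [127, 129, 131]), (129, [127, 128, 130]), (132, [130, 130, 131]), (135, [127, 129, 132]), (138, [127, 128, 131]), (141, [130, 131, 133]), (144, [104, 100, 101]), (147, [116, 115, 114]), (150,
[... 729 characters left out ...]
9, 176]), (243, [178, 179, 176]), (246, [179, 180, 177]), (249, [177, 179, 176]), (252, [178, 178, 176]), (255, [178, 179, 177]), (258, [178, 178, 176]), (261, [177, 177, 174]), (264, [178, 178, 176]), (267, [99, 99, 102]), (270, [105, 106, 111]), (273, [106, 107, 111]), (276, [108, 109, 112]), (279, [106, 107, 113]), (282, [105, 107, 111]), (285, [104, 107, 111]), (288, [103, 106, 109]), (291, [105, 106, 110]), (294, [105, 105, 108]), (297, [106, 107, 109]), (300, [100, 103, 106]), (303, [102, 104, 108]), (306, [103, 103, 108]), (309, [102, 104, 108]), (312, [103, 103, 108]), (315, [105, 107, 110]), (318, [110, 111, 116]), (321, [112, 113, 119]), (324, [109, 111, 116]), (327, [60, 60, 62])]
```

```bash
cat > m.py <<'E'
from k import *
from scipy.optimize import least_squares
import sys
def prof(c,az=70,dbg=0):
    im=cv2.GaussianBlur(c["color"],(3,3),0).astype(int);g=im.sum(2)/3
    return g
c=pickle.load(open(sys.argv[1],"rb"));g=prof(c)
# dark cover: rows/cols
m=((g>15)&(g<70)).astype(np.uint8)
y0,y1=int(sys.argv[2]),int(sys.argv[3])
best=None
for y in range(y0,y1):
    x=281;
    if not m[y,x]: continue
    l=x
    while m[y,l-1] and l>150:l-=1
    r=x
    while m[y,r+1] and r<420:r+=1
    print(y,l,r,end=" | ")
print()
for xx in (270,279,290): print(xx,[(y,round(g[y,xx])) for y in range(y1-14,y1+60,1) if abs(g[y+1,xx]-g[y-1,xx])>25])
E
python3 m.py w6.pkl 95 130; python3 - <<'E'
from k import *
c=pickle.load(open("w6.pkl","rb"));g=cv2.cvtColor(c["color"],cv2.COLOR_RGB2GRAY).astype(int)
for y in(180,190,200,205,210,230,260):
    print(y,[(x,g[y,x]) for x in range(215,350) if abs(g[y,x+1]-g[y,x-1])>25])
print([(y,g[y,281]) for y in range(160,280) if abs(g[y+1,281]-g[y-1,281])>15])
print([(y,g[y,252]) for y in range(160,280) if abs(g[y+1,252]-g[y-1,252])>15])
a=np.radians(70);v=np.array([np.cos(a),np.sin(a),0])
for d in(-3,0,3):
    C=np.array([581.5,155.5,0])+d*v
    print(d,"rim far/near, bottom near",proj(c,[C+15*v+[0,0,74],C-15*v+[0,0,74],C-15*v+[0,0,12]])[:,1].round(1))
    for z in (120,122,124): print("  z",z,"cover lo edge, rod tip",proj(c,[C-17*v+[0,0,z],C-3*v+[0,0,z-18]])[:,1].round(1))
E
```

```text
95 234 294 | 96 235 294 | 97 235 294 | 98 235 295 | 99 235 295 | 100 236 296 | 101 236 299 | 102 236 302 | 103 236 304 | 104 236 306 | 105 237 308 | 106 237 308 | 107 237 309 | 108 236 309 | 109 222 310 | 110 221 351 | 111 222 349 | 112 222 347 | 113 223 344 | 114 224 342 | 115 225 340 | 116 225 338 | 117 222 336 | 118 202 333 | 119 202 331 | 120 202 330 | 121 202 327 | 122 203 325 | 123 203 322 | 
270 [(141, 65), (142, 89), (143, 113), (169, 171), (170, 215), (172, 230), (173, 200)]
279 [(123, 51), (124, 79), (125, 113), (168, 116), (169, 147), (170, 207), (171, 245), (172, 235), (173, 203), (174, 181)]
290 [(138, 77), (139, 99), (169, 153), (170, 211), (172, 235), (173, 201)]
180 [(231, np.int64(130)), (232, np.int64(106)), (257, np.int64(102)), (258, np.int64(141)), (259, np.int64(217)), (260, np.int64(254)), (262, np.int64(248)), (263, np.int64(190)), (300, np.int64(160)), (301, np.int64(242)), (302, np.int64(243)), (303, np.int64(193)), (304, np.int64(145))]
190 [(217, np.int64(85)), (218, np.int64(111)), (257, np.int64(141)), (258, np.int64(157)), (262, np.int64(189)), (299, np
[... 1090 characters left out ...]
08, np.int64(201)), (236, np.int64(193)), (237, np.int64(177)), (238, np.int64(157)), (241, np.int64(160)), (242, np.int64(122)), (243, np.int64(99))]
-3 rim far/near, bottom near [173.4 200.  269.5]
  z 120 cover lo edge, rod tip [130.7 148.9]
  z 122 cover lo edge, rod tip [127.1 145.9]
  z 124 cover lo edge, rod tip [123.4 142.7]
0 rim far/near, bottom near [171.  197.1 266.4]
  z 120 cover lo edge, rod tip [128.2 146.5]
  z 122 cover lo edge, rod tip [124.6 143.5]
  z 124 cover lo edge, rod tip [121.  140.3]
3 rim far/near, bottom near [168.7 194.2 263.3]
  z 120 cover lo edge, rod tip [125.8 144.2]
  z 122 cover lo edge, rod tip [122.3 141.1]
  z 124 cover lo edge, rod tip [118.7 138. ]
```

```bash
cat > plan2.py <<'E'
from k import *
s,t,R=cur();q0=s["joint_pos"];az=-48;a=np.radians(az)
T=np.array([680.5-45*np.cos(a),141.5-45*np.sin(a),300.])
sol=ik(T,pose(az,0),[[.4,.2,.2,0,-1.5,.3],[.4,0,0,-.1,-1.4,0]]);print([x.round(2) for x in sol]);G=sol[0]
N=24;W=[];q=q0;Rp=R
for i in range(N+1):
    u=i/N;Rr=tool(q0+(G-q0)*u,S6,C6)[1]
    X=(1-u)**2*t+2*u*(1-u)*np.array([520,-60,430.])+u*u*T
    r=ik(X,Rr,[q])
    if not r: print("fail",i,X)
    else:
        if np.abs(r[0]-q).max()>.25: print("jump",i,(r[0]-q).round(2))
        q=r[0]
    l=tool(q,S6,C6)[2]
    if i%3==0: print(i,X.round(),q.round(2),"wr",l[2].round(),"z",Rr[:,2].round(2),round(np.degrees(Ro.from_matrix(Rp.T@Rr).magnitude())/3,1));Rp=Rr
    W.append((X,Rr))
pickle.dump(W,open("W.pkl","wb"))
E
sed -i 's/",20,"/",85,"/' plan.py
python3 plan2.py; python3 plan.py 0
```

```text
[array([ 0.56,  0.26,  0.46,  0.  , -1.77,  0.17])]
0 [558.  88.  73.] [-0.32  0.09 -0.26 -1.25 -1.43 -2.82] wr [ 444. -217.  192.] z [ 0.32  0.88 -0.34] 0.0
3 [551.  57. 155.] [-0.29  0.05 -0.07 -1.07 -1.61 -2.55] wr [ 495. -244.  317.] z [ 0.16  0.87 -0.47] 10.3
6 [549.  38. 221.] [-0.22  0.06  0.12 -0.94 -1.77 -2.22] wr [ 542. -241.  426.] z [ 0.01  0.81 -0.59] 10.3
9 [553.  31. 272.] [-0.13  0.1   0.29 -0.8  -1.89 -1.84] wr [ 583. -213.  517.] z [-0.09  0.7  -0.71] 10.2
12 [562.  36. 308.] [-0.01  0.14  0.43 -0.66 -1.96 -1.44] wr [ 614. -162.  588.] z [-0.16  0.57 -0.81] 10.1
15 [576.  53. 329.] [ 0.12  0.18  0.51 -0.5  -1.99 -1.02] wr [635. -94. 638.] z [-0.18  0.42 -0.89] 10.0
18 [596.  81. 335.] [ 0.27  0.2   0.54 -0.33 -1.96 -0.6 ] wr [646. -13. 664.] z [-0.15  0.27 -0.95] 9.8
21 [620. 122. 325.] [ 0.42  0.23  0.52 -0.16 -1.89 -0.2 ] wr [650.  77. 667.] z [-0.09  0.13 -0.99] 9.6
24 [650. 175. 300.] [ 0.56  0.26  0.46 -0.   -1.77  0.17] wr [648. 174. 647.] z [ 0.  0. -1.] 9.3
at [558.  88.  73.] [-0.33  0.09 -0.25 -1.25 -1.44 -2.82] clock 18.4 dev [0. 0. 0.] 0.0
0.33,-0.23,-0.95,0.46,0.03,-0.42,85,
0.69,-0.42,-1.90,0.90,0.06,-0.81,85,
1.06,-0.58,-2.85,1.32,0.09,-1.15,85,
1.46,-0.69,-3.80,1.71,0.12,-1.46,85,
1.86,-0.76,-4.74,2.09,0.16,-1.73,85,
2.29,-0.80,-5.68,2.44,0.19,-1.95,85,
2.73,-0.79,-6.61,2.77,0.23,-2.14,85,
3.18,-0.74,-7.53,3.08,0.27,-2.30,85,
```

```bash
python3 -m creep '[0.33,-0.23,-0.95,0.46,0.03,-0.42,60, 0.69,-0.42,-1.9,0.9,0.06,-0.81,85, 1.06,-0.58,-2.85,1.32,0.09,-1.15,85, 1.46,-0.69,-3.8,1.71,0.12,-1.46,85, 1.86,-0.76,-4.74,2.09,0.16,-1.73,85, 2.29,-0.8,-5.68,2.44,0.19,-1.95,85, 2.73,-0.79,-6.61,2.77,0.23,-2.14,85, 3.18,-0.74,-7.53,3.08,0.27,-2.3,85]'; python3 plan.py 8
```

```text
clock: 19.4
tcp_pos: [551.2, 31.7, 257.9]
orientation: [-0.106, 0.164, 0.899, 0.392]
ft_force: [-0.6, 0.3, -0.4]
gripper_width: 84.9
grip_force: 0.0
at [551.  32. 258.] [-0.16  0.09  0.24 -0.85 -1.85 -1.96] clock 19.4 dev [-0. -0.  1.] 0.4
0.34,0.08,-0.92,0.05,0.20,-0.20,85,
0.67,0.19,-1.88,0.10,0.40,-0.39,85,
1.00,0.33,-2.83,0.13,0.61,-0.53,85,
1.31,0.50,-3.78,0.14,0.81,-0.63,85,
1.61,0.70,-4.72,0.13,1.01,-0.68,85,
1.89,0.93,-5.65,0.11,1.21,-0.70,85,
2.17,1.19,-6.57,0.08,1.41,-0.67,85,
2.43,1.48,-7.49,0.03,1.61,-0.61,85,
```

```bash
python3 -m creep '[0.34,0.08,-0.92,0.05,0.2,-0.2,85, 0.67,0.19,-1.88,0.1,0.4,-0.39,85, 1,0.33,-2.83,0.13,0.61,-0.53,85, 1.31,0.5,-3.78,0.14,0.81,-0.63,85, 1.61,0.7,-4.72,0.13,1.01,-0.68,85, 1.89,0.93,-5.65,0.11,1.21,-0.7,85, 2.17,1.19,-6.57,0.08,1.41,-0.67,85, 2.43,1.48,-7.49,0.03,1.61,-0.61,85]'; python3 plan.py 16
```

```text
clock: 20.4
tcp_pos: [582.6, 61.1, 332.2]
orientation: [0.016, -0.483, 0.85, 0.209]
ft_force: [-0.6, -0.5, 0.0]
gripper_width: 85.0
grip_force: 0.0
at [583.  61. 332.] [ 0.17  0.18  0.52 -0.45 -1.99 -0.88] clock 20.4 dev [ 0.  0. -0.] 0.1
0.20,0.25,-0.92,-0.23,-0.00,0.01,85,
0.36,0.52,-1.85,-0.48,-0.02,0.06,85,
0.50,0.80,-2.76,-0.76,-0.05,0.15,85,
0.62,1.10,-3.67,-1.05,-0.08,0.28,85,
0.72,1.41,-4.56,-1.36,-0.13,0.45,85,
0.79,1.74,-5.44,-1.70,-0.19,0.66,85,
0.84,2.08,-6.31,-2.05,-0.25,0.91,85,
0.87,2.43,-7.16,-2.43,-0.33,1.19,85,
```

```bash
python3 -m creep '[0.2,0.25,-0.92,-0.23,0,0.01,85, 0.36,0.52,-1.85,-0.48,-0.02,0.06,85, 0.5,0.8,-2.76,-0.76,-0.05,0.15,85, 0.62,1.1,-3.67,-1.05,-0.08,0.28,85, 0.72,1.41,-4.56,-1.36,-0.13,0.45,85, 0.79,1.74,-5.44,-1.7,-0.19,0.66,85, 0.84,2.08,-6.31,-2.05,-0.25,0.91,85, 0.87,2.43,-7.16,-2.43,-0.33,1.19,85]'; python3 - <<'E'
from k import *
from plant import bot
c=bot.capture("wrist");pickle.dump(c,open("w7.pkl","wb"))
go([680.5,141.5,300],-48,0)
print(proj(c,[[680.5,141.5,254],[680.5,141.5,227]]))
im=c["color"];hsv=cv2.cvtColor(im,cv2.COLOR_RGB2HSV)
cv2.imwrite("pics/w7.png",im[:,:,::-1])
g=cv2.medianBlur(cv2.cvtColor(im,cv2.COLOR_RGB2GRAY),3)
print(cv2.HoughCircles(g,cv2.HOUGH_GRADIENT,1.2,15,param1=120,param2=28,minRadius=15,maxRadius=80))
E
```

```text
clock: 21.4
tcp_pos: [651.2, 174.9, 299.5]
orientation: [0.0, 0.913, -0.407, -0.001]
ft_force: [-0.6, 0.1, -0.5]
gripper_width: 84.9
grip_force: 0.0
row [0.022 0.004 0.047] [ 0.931  0.056 -0.071] | at [651.1 177.7 296.5] t 21.45 q [ 0.56  0.27  0.46 -0.   -1.76  0.18]
[[281.12229328 156.96338799]
 [281.02387604 150.14130536]]
[[[277.80002   151.8        39.72     ]
  [277.80002   225.00002    78.       ]
  [481.80002   250.20001    76.68001  ]
  [363.        223.8        72.72     ]
  [163.8        94.200005   74.04001  ]
  [384.6       149.40001    68.76     ]
  [129.         45.         49.68     ]
  [394.2       204.6        75.36     ]
  [311.40002   204.6        71.4      ]
  [419.40002   251.40001    75.36     ]
  [292.2       147.         55.56     ]
  [ 75.         37.800003   52.800003 ]
  [103.8       228.6        79.32     ]
  [431.40002   114.600006   79.32     ]
  [467.40002    83.4        68.76     ]
  [ 71.4        54.600002   52.920002 ]
  [286.2       255.00002    76.68001  ]
  [246.6       187.8        75.36     ]
  [430.2       229.8        70.08     ]
  [369.     
[... 6089 characters left out ...]
0006   18.36     ]
  [ 46.2       137.40001    18.12     ]
  [150.6       191.40001    23.52     ]
  [516.60004   197.40001    23.52     ]
  [133.8       150.6        18.48     ]
  [423.00003   166.20001    25.68     ]
  [287.40002   106.200005   17.04     ]
  [495.00003   102.600006   31.68     ]
  [415.80002   274.2        22.2      ]
  [ 88.200005  137.40001    19.8      ]
  [337.80002   349.80002    20.76     ]
  [157.8       293.40002    19.92     ]
  [521.4       144.6        28.68     ]
  [262.2       131.40001    25.920002 ]
  [367.80002   240.6        22.44     ]
  [215.40001   168.6        24.960001 ]
  [121.8       161.40001    23.64     ]
  [112.200005  252.6        22.560001 ]]]
```

View pics/w7.png

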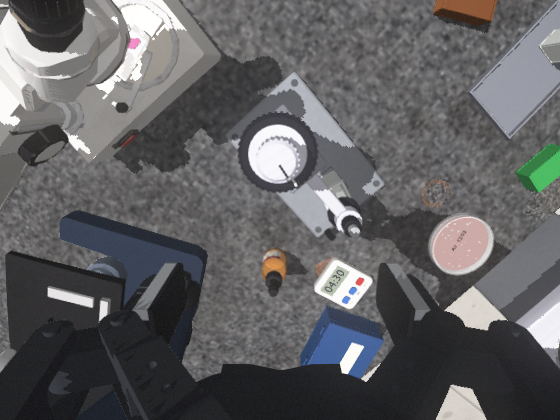

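The wrist view shows the coarse knob circle at (278,152), radius 40, with the bright fine knob on it at about (273,163). The lane, bottles and plate look undisturbed.

```bash
python3 - <<'E'
from k import *
c=pickle.load(open("w7.pkl","rb"))
print("coarse",plane(c,[277.8,151.8],227),"fine",plane(c,[[272,163],[273,160]],254), plane(c,[277.8-39.7,151.8],227)-plane(c,[277.8,151.8],227))
g=cv2.cvtColor(c["color"],cv2.COLOR_RGB2GRAY).astype(int)
print("row152",[(x,g[152,x]) for x in range(225,330) if abs(g[152,x+1]-g[152,x-1])>30])
print("row163",[(x,g[163,x]) for x in range(225,330) if abs(g[163,x+1]-g[163,x-1])>30])
print("col278",[(y,g[y,278]) for y in range(95,215) if abs(g[y+1,278]-g[y-1,278])>30])
c2=pickle.load(open("caps0.pkl","rb"))["top"]
print("top cam column @254,227",plane(c2,[192.3,160.2],254),plane(c2,[192.3,162],227))
E
```

```text
coarse [[681.33076985 143.69131228 227.        ]] fine [[682.05129029 147.55785026 254.        ]
 [682.77406041 145.88470341 254.        ]] [[19.12776666 17.14589446  0.        ]]
row152 [(237, np.int64(114)), (238, np.int64(86)), (247, np.int64(68)), (248, np.int64(208)), (249, np.int64(249)), (292, np.int64(237)), (293, np.int64(211)), (296, np.int64(174)), (306, np.int64(130)), (307, np.int64(90))]
row163 [(238, np.int64(110)), (239, np.int64(82)), (248, np.int64(69)), (249, np.int64(131)), (250, np.int64(227)), (295, np.int64(222)), (296, np.int64(164)), (304, np.int64(147)), (305, np.int64(107)), (306, np.int64(65)), (316, np.int64(72)), (317, np.int64(95))]
col278 [(107, np.int64(122)), (112, np.int64(150)), (113, np.int64(56)), (123, np.int64(70)), (124, np.int64(150)), (125, np.int64(251)), (135, np.int64(243)), (136, np.int64(192)), (137, np.int64(144)), (139, np.int64(164)), (140, np.int64(223)), (165, np.int64(222)), (167, np.int64(235)), (179, np.int64(229)), (180, np.int64(187)), (181, np.int64(198)), (182, np.int64(218)), (183, np.int64(160)), (184, np.int64(70)), (191, np.int64(76)), (192, np.int64(131)), (194, np.int64(152)), (195, np.int64(123))]
top cam column @254,227 [[679.51637832 138.05783223 254.        ]] [[679.74415832 142.17964567 227.        ]]
```

```bash
python3 -m creep '[0,0,0,0.3,0.05,0,85, 0,0,0,0.6,0.05,0,85, 0,0,0.04,0.9,0.05,0,85, 0,0,0.04,0.93,0.05,-0.07,85, 0,0,0.04,0.93,0.05,-0.07,85, 0,0,0.04,0.93,0.05,-0.07,85, 0,0,0.04,0.93,0.05,-0.07,85, 0,0,0.04,0.93,0.05,-0.07,85]'; python3 - <<'E'
from k import *
from plant import bot
c=bot.capture("wrist");pickle.dump(c,open("w8.pkl","wb"))
go([681.3,143.5,195],-48,0)
p=proj(c,[[681.3,143.5,227]])[0];print(p)
g=cv2.medianBlur(cv2.cvtColor(c["color"],cv2.COLOR_RGB2GRAY),3)
x,y=p.astype(int);x0,y0=max(0,x-70),max(0,y-70)
h=cv2.HoughCircles(g[y0:y+70,x0:x+70],cv2.HOUGH_GRADIENT,1.2,10,param1=120,param2=25,minRadius=34,maxRadius=48)
for a in ([] if h is None else h[0][:3]): print(a, plane(c,[a[0]+x0,a[1]+y0],227))
E
```

```text
clock: 22.45
tcp_pos: [679.8, 138.0, 303.2]
orientation: [-0.0, 0.911, -0.412, -0.001]
ft_force: [-0.2, 0.7, 0.6]
gripper_width: 84.5
grip_force: 0.0
row [ 0.006  0.014 -0.072] [-0.059 -0.098  2.165] | at [679.8 137.9 303.2] t 22.5 q [ 0.49  0.32  0.54 -0.   -1.79  0.23]
[273.3689349  217.57946689]
[75.   67.8  41.92] [[680.22461075 139.82557553 227.        ]]
```

```bash
python3 - <<'E'
from k import *
go([680.5,141.2,195],-48,0)
E
python3 -m creep '[0,0,0,-0.03,-0.06,0.35,85, 0,0,0,-0.03,-0.06,0.7,85, 0,0,0,-0.03,-0.06,1.05,85, 0,0,0,-0.03,-0.06,1.4,85, 0,0,0,-0.03,-0.06,1.75,85, 0,0,0,-0.03,-0.06,2,85, 0,0,0,-0.03,-0.06,2.165,85, 0,0,0,-0.03,-0.06,2.165,85]'
python3 -m creep '[0,0,0,0,0,0,70, 0,0,0,0,0,0,60, 0,0,0,0,0,0,45, 0,0,0,0,0,0,45, 0,0,0,0,0,0,45, 0,0,0,0,0,0,45, 0,0,0,0,0,0,45, 0,0,0,0,0,0,45]' 25
python3 - <<'E'
from k import *
go([680.5,141.2,195],-48,0);print(cur()[0]["ft_force"],cur()[0]["torque"])
E
```

```text
row [ 0.006  0.014 -0.072] [-0.035 -0.055  2.165] | at [679.8 137.9 303.2] t 22.5 q [ 0.49  0.32  0.54 -0.   -1.79  0.23]
clock: 23.5
tcp_pos: [680.8, 140.8, 194.4]
orientation: [0.0, 0.911, -0.413, -0.002]
ft_force: [0.4, 0.3, -0.3]
gripper_width: 84.9
grip_force: 0.0
clock: 24.5
tcp_pos: [683.1, 142.6, 196.8]
orientation: [-0.003, 0.911, -0.412, 0.001]
ft_force: [6.5, 4.8, 1.7]
gripper_width: 51.2
grip_force: 28.7
row [-0.037  0.002 -0.07 ] [-0.013  0.058  0.036] | at [683.1 142.6 196.8] t 24.5 q [ 0.49  0.3   0.31 -0.   -1.58  0.23]
[6.49297977 4.80372216 1.69414232] [ 1.48629419 -2.41172504 -0.04384418]
```

```bash
python3 -m creep '[0,0,0.5,0,-0.05,0,45, 0,0,1.4,0,-0.06,0,45, 0,0,2.3,0,-0.06,0,45, 0,0,3.2,0,-0.06,0,45, 0,0,4.1,0,-0.06,0,45, 0,0,5,0,-0.06,0,45, 0,0,5.9,0,-0.06,0,45, 0,0,6.5,0,-0.06,0,45]'
python3 - <<'E'
from k import *
s,t,R=cur();print(t,s["ft_force"],s["torque"],np.degrees(np.arctan2(R[1,0],R[0,0])))
E
```

```text
clock: 25.5
tcp_pos: [680.5, 142.2, 196.7]
orientation: [-0.003, -0.545, 0.838, 0.002]
ft_force: [-17.8, 0.4, 8.0]
gripper_width: 51.2
grip_force: 29.4
[680.54349667 142.18792622 196.7306599 ] [-17.77860329   0.40898845   7.98320613] [-0.3530354   5.3987325   0.03938017] -113.92560892968561
```

```bash
python3 -m creep '[0,0,0.5,0.02,0.05,0,45, 0,0,1.4,0.02,0.05,0,45, 0,0,2.3,0.02,0.05,0,45, 0,0,3.2,0.02,0.05,0,45, 0,0,4.1,0.02,0.05,0,45, 0,0,5,0.02,0.05,0,45, 0,0,5.5,0.02,0.05,0,45, 0,0,5.5,0.02,0.05,0,45]'
python3 - <<'E'
from k import *
from plant import bot
s,t,R=cur();print(t,s["ft_force"],s["torque"],np.degrees(np.arctan2(R[1,0],R[0,0])),s["joint_pos"].round(2))
c=bot.capture("side");pickle.dump(c,open("s2.pkl","wb"))
a=pickle.load(open("caps0.pkl","rb"))["side"]
for n,d in(("before",a),("after",c)):
    p=proj(d,[[581.5,155,122],[581.5,155,74],[581.5,155,90]]);print(n,p.round(1).tolist())
    g=cv2.cvtColor(d["color"],cv2.COLOR_RGB2GRAY).astype(int);x=int(round(p[0,0]))
    for xx in(x-5,x+3): print(xx,[int(v) for v in g[170:235,xx]])
E
```

```text
clock: 26.5
tcp_pos: [678.8, 144.1, 196.7]
orientation: [-0.002, -0.098, 0.995, 0.001]
ft_force: [-11.4, 4.3, 7.5]
gripper_width: 51.4
grip_force: 29.1
[678.80338495 144.0746177  196.73083131] [-11.40890728   4.25544578   7.53436749] [ 1.08386038  3.80251524 -0.0959819 ] -168.70278399438106 [ 0.49  0.29  0.31 -0.   -1.59 -1.87]
before [[243.5, 201.2], [243.6, 217.8], [243.5, 212.3]]
238 [48, 51, 57, 71, 86, 100, 107, 107, 109, 110, 110, 104, 81, 54, 41, 42, 47, 49, 47, 43, 58, 75, 81, 83, 84, 79, 71, 68, 67, 63, 52, 40, 50, 61, 67, 70, 66, 62, 52, 46, 45, 46, 46, 43, 45, 62, 86, 96, 99, 102, 105, 110, 111, 114, 116, 108, 102, 94, 91, 94, 112, 141, 156, 161, 161]
246 [39, 37, 38, 63, 92, 103, 107, 108, 110, 108, 107, 113, 117, 113, 116, 125, 121, 95, 71, 101, 151, 170, 160, 145, 141, 141, 131, 101, 65, 46, 33, 30, 41, 54, 62, 59, 53, 50, 45, 44, 46, 46, 48, 69, 90, 99, 98, 96, 95, 95, 96, 97, 101, 101, 101, 103, 107, 103, 99, 116, 145, 157, 159, 159, 156]
after [[243.5, 201.2], [243.6, 217.8], [243.5, 212.3]]
238 [49, 49, 56, 71, 87, 100, 106, 108, 110, 110, 110, 104, 81, 54, 42, 42, 46, 50, 47, 40, 36, 37, 35, 34, 38, 45, 56, 67, 68, 67, 68, 68, 76, 86, 91, 92, 92, 85, 71, 52, 43, 41, 37, 34, 43, 68, 100, 118, 123, 126, 132, 131, 129, 129, 129, 128, 123, 121, 119, 121, 127, 140, 152, 159, 163]
246 [42, 36, 40, 64, 91, 105, 110, 109, 110, 108, 107, 109, 109, 111, 132, 157, 157, 128, 96, 91, 89, 83, 77, 80, 83, 83, 77, 61, 51, 47, 48, 57, 85, 117, 132, 137, 137, 134, 122, 90, 52, 31, 26, 30, 50, 100, 138, 150, 150, 153, 153, 153, 153, 153, 153, 154, 153, 153, 154, 153, 154, 153, 153, 153, 154]
```

```bash
python3 -m creep '[0,0,0.5,0.04,0,0,45, 0,0,1,0.04,0,0,45, 0,0,1.5,0.04,0,0,45, 0,0,2,0.04,0,0,45, 0,0,2.25,0.04,0,0,45, 0,0,2.25,0.04,0,0,45, 0,0,2.25,0.04,0,0,45, 0,0,2.25,0.04,0,0,45]'
python3 - <<'E'
from k import *
s,t,R=cur();print(t,s["ft_force"],s["torque"],np.degrees(np.arctan2(R[1,0],R[0,0])),s["joint_pos"].round(2))
E
python3 -m creep '[0,0,0,0,0,0,60, 0,0,0,0,0,0,85, 0,0,0,0,0,0,85, 0,0,0,0,0,0,85, 0,0,0,0,0,-0.3,85, 0,0,0,0,0,-0.8,85, 0,0,0,0,0,-1.4,85, 0,0,0,0,0,-2,85]'
python3 - <<'E'
from k import *
from plant import bot
s,t,R=cur();print(t,np.degrees(np.arctan2(R[1,0],R[0,0])),s["joint_pos"].round(2))
c=bot.capture("side");pickle.dump(c,open("s3.pkl","wb"))
c=bot.capture("wrist");pickle.dump(c,open("w9.pkl","wb"))
print(proj(c,[[581.5,155.5,82],[581.5,155.5,74],[680.5,142,254]]),-np.array(c["R"]).T@c["t"])
E
```

```text
clock: 27.55
tcp_pos: [678.6, 145.1, 196.7]
orientation: [-0.0, 0.097, 0.995, 0.002]
ft_force: [-3.0, 7.9, 5.0]
gripper_width: 51.4
grip_force: 28.9
[678.63475308 145.11662975 196.74812345] [-3.03401923  7.90257285  5.00126832] [ 2.26797886  0.94479971 -0.10864161] 168.87744855986864 [ 0.5   0.29  0.3  -0.   -1.58 -2.26]
clock: 28.55
tcp_pos: [678.8, 142.2, 297.3]
orientation: [-0.001, 0.098, 0.995, 0.001]
ft_force: [-0.3, 0.0, 0.2]
gripper_width: 85.2
grip_force: 0.0
[678.81855964 142.22131325 297.3421605 ] 168.74778482465072 [ 0.49  0.32  0.52 -0.   -1.77 -2.26]
[[274.78264809  77.52055837]
 [274.9014976   77.98759358]
 [281.06560696 231.22225599]] [603.60177624 156.80605489 445.42618023]
```

```bash
cat > gap.py <<'E'
from k import *
import sys
a=pickle.load(open("caps0.pkl","rb"))["side"];c=pickle.load(open(sys.argv[1],"rb"))
p0=proj(a,[[581.5,155.5,122]])[0]
ga=cv2.cvtColor(a["color"],cv2.COLOR_RGB2GRAY);gc=cv2.cvtColor(c["color"],cv2.COLOR_RGB2GRAY)
x,y=int(p0[0]),int(p0[1])
up=lambda g:cv2.resize(g,None,fx=8,fy=8,interpolation=cv2.INTER_CUBIC)
for (dx0,dx1,dy0,dy1) in ((-4,25,-22,-1),(-6,10,-24,-8),(8,30,-24,-4)):
    T=up(ga[y+dy0:y+dy1,x+dx0:x+dx1]);S=up(gc[y+dy0-3:y+dy1+25,x+dx0-3:x+dx1+3])
    r=cv2.matchTemplate(S,T,cv2.TM_CCOEFF_NORMED);_,v,_,l=cv2.minMaxLoc(r)
    sh=l[1]/8-3
    hs=np.linspace(20,50,301);d=proj(a,np.c_[0*hs+600,0*hs+155,140-hs])[:,1]-proj(a,[[600,155,140]])[0,1]
    print("shift px",sh,l[0]/8-3,"score",round(float(v),2),"drop mm",np.interp(sh,d,hs))
E
python3 gap.py s2.pkl; python3 gap.py s3.pkl
python3 - <<'E'
from k import *
go([681.5,144.4,300],-8,0)
E
```

```text
shift px 12.25 0.5 score 0.63 drop mm 35.12393769754712
shift px 0.25 -1.5 score 0.66 drop mm 20.0
shift px 12.375 -1.0 score 0.49 drop mm 35.48596377361904
shift px 14.25 -0.375 score 0.62 drop mm 40.92526541773222
shift px 0.125 -1.5 score 0.65 drop mm 20.0
shift px 14.25 -3.0 score 0.59 drop mm 40.92526541773222
row [ 0.044 -0.034 17.672] [-0.024  0.053  0.023] | at [679.8 142.  301.2] t 28.65 q [ 0.49  0.32  0.52  0.   -1.77 -2.26]
```

```bash
python3 -m creep '[0,0,-1,0,0,0,60, 0,0,-2,0,0,0,50, 0,0,-3,0,0,0,50, 0,0,-4,0,0,0,50, 0,0,-5,0,0,0,50, 0,0,-6,0,0,0,50, 0,0,-7,0,0,0,50, 0,0,-8,0,0,0,50]'
python3 -m creep '[0,0,-1,0,0,0,50, 0,0,-2,0,0,0,50, 0,0,-3,0,0,0,50, 0,0,-4,0,0,0,50, 0,0,-5,0,0,0,50, 0,0,-6,0,0,0,50, 0,0,-7,0,0,0,50, 0,0,-8,0,0,0,50]'
python3 - <<'E'
from k import *
go([681.5,144.4,233],-20,0)
E
```

```text
clock: 29.65
tcp_pos: [678.8, 142.4, 295.4]
orientation: [-0.001, -0.567, 0.824, 0.001]
ft_force: [0.5, 0.4, -0.8]
gripper_width: 50.5
grip_force: 0.0
clock: 30.65
tcp_pos: [678.8, 142.4, 295.4]
orientation: [-0.0, 0.964, -0.267, -0.001]
ft_force: [0.4, 0.4, -0.4]
gripper_width: 49.9
grip_force: 0.0
row [-0.     0.013 -1.092] [ 0.028 -0.062  1.249] | at [678.8 142.4 295.4] t 30.65 q [ 0.49  0.32  0.52 -0.   -1.77  0.54]
```

```bash
python3 -m creep '[0,0,0,0.026,-0.062,0.2,50, 0,0,0,0.026,-0.062,0.45,50, 0,0,0,0.026,-0.062,0.7,50, 0,0,0,0.026,-0.062,0.9,50, 0,0,0,0.026,-0.062,1.05,50, 0,0,0,0.026,-0.062,1.18,50, 0,0,0,0.026,-0.062,1.26,50, 0,0,0,0.026,-0.062,1.26,50]'
python3 -m creep '[0,0,0,0,0,0,40, 0,0,0,0,0,0,15, 0,0,0,0,0,0,15, 0,0,0,0,0,0,15, 0,0,0,0,0,0,15, 0,0,0,0,0,0,15, 0,0,0,0,0,0,15, 0,0,0,0,0,0,15]' 25
python3 - <<'E'
from k import *
s,t,R=cur();print(t,s["ft_force"],s["torque"],np.degrees(np.arctan2(R[1,0],R[0,0])),s["gripper_width"])
E
```

```text
clock: 31.65
tcp_pos: [681.4, 144.5, 231.8]
orientation: [-0.0, 0.963, -0.269, -0.001]
ft_force: [-0.2, -0.2, 0.1]
gripper_width: 50.1
grip_force: 0.0
clock: 32.65
tcp_pos: [681.6, 144.6, 232.4]
orientation: [-0.0, 0.963, -0.269, -0.001]
ft_force: [0.7, 1.0, 3.4]
gripper_width: 23.6
grip_force: 25.0
[681.55189906 144.59431053 232.44425226] [0.66780316 1.00269434 3.43648231] [ 0.46907508 -0.17698219  0.04048346] -31.239158183206275 23.58238194491703
```

```bash
python3 -m creep '[0,0,0.5,0,0,0,15, 0,0,1.4,0,0,0,15, 0,0,2.3,0,0,0,15, 0,0,3.2,0,0,0,15, 0,0,4.1,0,0,0,15, 0,0,5,0,0,0,15, 0,0,5.9,0,0,0,15, 0,0,6.3,0,0,0,15]'
python3 -m creep '[0,0,0.5,0,0,0,15, 0,0,1.4,0,0,0,15, 0,0,2.3,0,0,0,15, 0,0,3.2,0,0,0,15, 0,0,4.1,0,0,0,15, 0,0,5,0,0,0,15, 0,0,5.9,0,0,0,15, 0,0,6.2,0,0,0,15]'
python3 -m creep '[0,0,0,0,0,0,15, 0,0,0,0,0,0,15, 0,0,0,0,0,0,50, 0,0,0,0,0,0,50, 0,0,0,0,0,0,50, 0,0,0,0,0,-0.4,50, 0,0,0,0,0,-0.9,50, 0,0,0,0,0,-1.4,50]'
python3 - <<'E'
from k import *
from plant import bot
s,t,R=cur();print(t,s["ft_force"],np.degrees(np.arctan2(R[1,0],R[0,0])),s["gripper_width"],s["joint_pos"].round(2))
c=bot.capture("side");pickle.dump(c,open("s4.pkl","wb"))
E
python3 gap.py s4.pkl
```

```text
clock: 33.65
tcp_pos: [681.3, 144.5, 232.5]
orientation: [-0.0, -0.679, 0.734, 0.001]
ft_force: [-1.6, 1.1, 4.6]
gripper_width: 24.0
grip_force: 25.1
clock: 34.65
tcp_pos: [681.1, 144.6, 232.5]
orientation: [-0.001, -0.205, 0.979, 0.001]
ft_force: [-2.2, 2.0, 5.1]
gripper_width: 24.2
grip_force: 25.2
clock: 35.65
tcp_pos: [681.5, 144.3, 302.4]
orientation: [-0.001, -0.206, 0.979, 0.001]
ft_force: [0.3, 0.1, 0.3]
gripper_width: 49.7
grip_force: 0.0
[681.50311842 144.28868162 302.38333368] [0.33337662 0.10307552 0.30658499] -156.24120776135982 49.66353775582845 [ 0.49  0.33  0.55 -0.   -1.79 -1.65]
shift px 15.875 -0.375 score 0.56 drop mm 45.652889807343186
shift px 0.125 -1.5 score 0.66 drop mm 20.0
shift px 16.125 -3.0 score 0.52 drop mm 46.38133869292024
```

```bash
sed -e 's/^s,t,R=.*/s,t,R=cur();q0=s["joint_pos"];T=np.array([550,66,81.])/' -e '/^T=/d' -e 's/^sol=.*/sol=ik(T,pose(70,70),[[-.33,.09,-.25,-1.25,-1.44,-2.82]]);print([x.round(2) for x in sol]);G=sol[0]/' -e 's/520,-60,430/540,-60,420/' -e 's/^N=24/N=16/' plan2.py > plan3.py; sed -i 's/",85,"/",44,"/' plan.py; python3 plan3.py; python3 plan.py 0
```

```text
[array([-0.37,  0.08, -0.25, -1.23, -1.48, -2.82])]
0 [682. 144. 307.] [ 0.49  0.34  0.56 -0.   -1.79 -1.65] wr [679. 142. 653.] z [ 0.  0. -1.] 0.0
3 [634.  79. 333.] [ 0.3   0.28  0.61 -0.24 -1.95 -1.89] wr [672.   9. 671.] z [-0.12  0.2  -0.97] 8.0
6 [597.  37. 328.] [ 0.1   0.23  0.57 -0.5  -1.99 -2.18] wr [ 651. -110.  637.] z [-0.16  0.42 -0.89] 8.6
9 [570.  19. 291.] [-0.09  0.15  0.4  -0.73 -1.93 -2.45] wr [ 608. -203.  555.] z [-0.12  0.64 -0.76] 9.0
12 [555.  24. 222.] [-0.24  0.08  0.14 -0.93 -1.78 -2.68] wr [ 544. -255.  428.] z [ 0.02  0.8  -0.59] 9.3
15 [549.  52. 122.] [-0.34  0.06 -0.16 -1.15 -1.56 -2.81] wr [ 464. -253.  263.] z [ 0.24  0.88 -0.41] 9.5
at [682. 144. 307.] [ 0.49  0.33  0.55 -0.   -1.79 -1.65] clock 35.7 dev [0. 0. 0.] 0.0
-0.42,0.12,0.64,0.51,-0.30,-0.25,44,
-0.85,0.26,1.31,0.97,-0.57,-0.43,44,
-1.28,0.40,1.99,1.40,-0.80,-0.54,44,
-1.72,0.55,2.69,1.78,-0.99,-0.57,44,
-2.16,0.71,3.41,2.12,-1.15,-0.54,44,
-2.61,0.88,4.14,2.42,-1.26,-0.43,44,
-3.06,1.07,4.87,2.67,-1.34,-0.26,44,
-3.53,1.26,5.62,2.88,-1.39,-0.01,44,
```

```bash
python3 -m creep '[-0.42,0.12,0.64,0.51,-0.3,-0.25,44, -0.85,0.26,1.31,0.97,-0.57,-0.43,44, -1.28,0.4,1.99,1.4,-0.8,-0.54,44, -1.72,0.55,2.69,1.78,-0.99,-0.57,44, -2.16,0.71,3.41,2.12,-1.15,-0.54,44, -2.61,0.88,4.14,2.42,-1.26,-0.43,44, -3.06,1.07,4.87,2.67,-1.34,-0.26,44, -3.53,1.26,5.62,2.88,-1.39,-0.01,44]'; python3 plan.py 8
```

```text
clock: 36.7
tcp_pos: [577.7, 22.3, 302.4]
orientation: [-0.163, 0.284, 0.907, 0.264]
ft_force: [-0.4, 0.0, -0.5]
gripper_width: 43.5
grip_force: 0.0
at [578.  22. 302.] [-0.03  0.18  0.45 -0.66 -1.96 -2.37] clock 36.7 dev [-0. -0. -4.] 0.5
-0.46,0.18,0.72,-0.02,-0.22,0.17,44,
-0.93,0.40,1.48,-0.10,-0.47,0.49,44,
-1.40,0.64,2.24,-0.20,-0.68,0.89,44,
-1.89,0.90,3.01,-0.34,-0.88,1.38,44,
-2.38,1.18,3.77,-0.50,-1.05,1.95,44,
-2.88,1.49,4.52,-0.70,-1.20,2.60,44,
-3.39,1.83,5.26,-0.92,-1.33,3.34,44,
-3.92,2.19,5.98,-1.16,-1.43,4.16,44,
```

```bash
python3 -m creep '[-0.46,0.18,0.72,-0.02,-0.22,0.17,44, -0.93,0.4,1.48,-0.1,-0.47,0.49,44, -1.4,0.64,2.24,-0.2,-0.68,0.89,44, -1.89,0.9,3.01,-0.34,-0.88,1.38,44, -2.38,1.18,3.77,-0.5,-1.05,1.95,44, -2.88,1.49,4.52,-0.7,-1.2,2.6,44, -3.39,1.83,5.26,-0.92,-1.33,3.34,44, -3.92,2.19,5.98,-1.16,-1.43,4.16,44]'
python3 -m creep '[0,0,0,0,0,0,44, 0,0,0,0,0,0,44, 0,0,0,0,0,0,44, 0,0,0,0,0,0,44, 0,0,0,0,0,0,44, 0,0,0,0,0,0,44, 0,0,0,0,0,0,44, 0,0,0,0,0,0,44]'
cat > g2.py <<'E'
from k import *
from plant import bot
c=bot.capture("wrist");pickle.dump(c,open("w10.pkl","wb"))
s,t,R=cur();print(t,s["joint_pos"].round(2))
o=-np.array(c["R"]).T@c["t"];C0=np.array([581.5,156,0]);v=C0-o;v[2]=0;v/=np.linalg.norm(v);print("cam",o)
a=np.radians(70);n=np.array([np.cos(a),np.sin(a),0])
for z in(74,):print("rim near, bottom near, rim far",proj(c,[C0-15*n+[0,0,74],C0-15*n+[0,0,12],C0+15*n+[0,0,74]]).round(1).tolist())
for z in(76,77,78,79):print("cover lo edge",z,proj(c,[C0-17*v+[0,0,z]]).round(1))
g=cv2.cvtColor(c["color"],cv2.COLOR_RGB2GRAY).astype(int)
x=int(round(proj(c,[C0+[0,0,74]])[0,0]))
for xx in(x-12,x-4,x+4,x+12): 
    y=int(proj(c,[C0-15*n+[0,0,74]])[0,1]);print(xx,y-20,g[y-20:y+14,xx].tolist())
print("bottom",int(proj(c,[C0-15*n+[0,0,12]])[0,1])-8,g[int(proj(c,[C0-15*n+[0,0,12]])[0,1])-8:,x][:16].tolist())
E
python3 g2.py
```

```text
clock: 37.7
tcp_pos: [550.3, 66.1, 80.0]
orientation: [-0.329, 0.671, 0.47, 0.47]
ft_force: [0.9, 0.5, -1.2]
gripper_width: 43.9
grip_force: 0.0
clock: 38.7
tcp_pos: [550.2, 66.3, 81.0]
orientation: [-0.329, 0.67, 0.472, 0.469]
ft_force: [-0.1, 0.2, -0.7]
gripper_width: 44.2
grip_force: 0.0
[550.18672563  66.29391302  80.95430917] [-0.37  0.08 -0.24 -1.23 -1.48 -2.82]
cam [512.78834577 -34.61266161 202.05466279]
rim near, bottom near, rim far [[280.8, 185.6], [280.6, 250.3], [281.0, 163.0]]
cover lo edge 76 [[280.9 184.8]]
cover lo edge 77 [[280.9 183.6]]
cover lo edge 78 [[280.9 182.3]]
cover lo edge 79 [[280.9 181.1]]
269 165 [51, 53, 52, 52, 52, 51, 51, 52, 55, 53, 56, 54, 55, 54, 57, 73, 146, 180, 175, 187, 194, 183, 180, 179, 180, 178, 178, 179, 180, 179, 179, 179, 180, 181]
277 165 [50, 54, 53, 56, 53, 51, 54, 51, 56, 53, 56, 56, 55, 52, 57, 58, 61, 101, 142, 177, 191, 184, 179, 180, 180, 179, 179, 180, 181, 181, 181, 181, 181, 181]
285 165 [54, 53, 52, 54, 56, 54, 53, 53, 53, 61, 65, 65, 67, 71, 62, 52, 85, 152, 174, 175, 186, 185, 181, 179, 179, 181, 179, 181, 181, 177, 180, 180, 181, 181]
293 165 [56, 55, 53, 53, 57, 55, 55, 62, 68, 67, 67, 73, 68, 56, 78, 140, 173, 182, 172, 173, 185, 185, 181, 179, 182, 179, 179, 180, 183, 181, 181, 179, 183, 179]
bottom 242 [179, 179, 182, 179, 181, 179, 176, 168, 133, 105, 86, 98, 109, 109, 110, 109]
```

```bash
python3 -c "
from plant import bot
print(bot.job_done())"
```

```text
the job is handed in; nothing more can be done
None
```

I stood the toppled cell under the probe, lowered the cover to about 8 mm above the rim with the coarse knob, then to about 3.3 mm (±0.8 mm) with the fine knob, and handed the job in after about 39 s; no verdict was returned.

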